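Rehang the bore probe: from its cradle, over the slanted rest, into the keyed fork

TASK

Lift the bore probe out of the lying cradle, lay it in the slanted rest, nose down at the foot stop, and let go so that you can take it again by its head. Hang it upright in the fork rack, neck in the slot with its flats along the slot, pushed in to about the closed end and the head sitting down on the plate; let go, then swing the keeper bar fully shut across the slot mouth. Keep the probe's nose clear of the bench, and leave the other things on the bench where they are.

Things in the scene. Friction and masses are not known exactly. Their poses are not given: they have to be found in the camera images.
- probe: Bore probe, 198 mm long, 0.2 kg. Origin at the centre of the nose end; z runs along its axis to the head. From the nose: tapered steel nose 12 to 18 mm dia., 25 mm long; aluminium barrel 26 mm dia. from 25 to 131 mm; steel neck with two flats; black head from 148 to 198 mm, 34 mm (its x) by 26 mm across flats (its y). Balance point about 105 mm from the nose. It starts in the cradle, y level.
- probe_barrel (a point): Point on the probe's axis 79 mm from the nose: middle of the part of the barrel that lies free between the saddles, both in the cradle and in the slanted rest (50 to 107 mm from the nose).
- probe_shoulder (a point): Centre of the underside of the probe's head, 148 mm from the nose; it sits on the rack's plate at the end. Below it is the neck, 17 mm long (131 to 148 mm from the nose), 22 mm (probe x) by 14 mm across its flats (probe y, as on the head).
- probe_head (a point): Centre of the probe's head, 173 mm from the nose.
- cradle: Fixed lying cradle: grey blocks on a dark base 205 x 74 x 8 mm. Origin under the base centre; x points to the head end. The lying probe's axis is along x, 60 mm above the bench, nose at x = -100 mm. V saddles 20 mm long hold the barrel from below, 40 and 117 mm from the nose. Two cheeks, 34 mm apart inside, flank the head to 72 mm above the bench, so it cannot be gripped there.
- slant_rest: Fixed slanted rest, dark steel with two grey V saddles, base 175 x 76 mm. Origin under the base centre; x points level to its high end. The probe lies in its x-z plane, rising at 45 degrees towards +x, nose at rest_foot. Saddles 20 mm long, 40 and 117 mm up from the foot, all below the axis; a beam 22 mm wide runs 29 mm under the axis. Friction holds the probe where it is laid.
- rest_foot (a point): Where the centre of the probe's nose end belongs in the slanted rest, on the foot stop's upper face: at x = -70 mm, y = 0, z = 40 mm of slant_rest.
- rack: Fixed fork rack: base 130 x 90 mm, aluminium post behind (from x = +49 mm), level plate 8 mm thick, 86 mm wide, top 190 mm above the bench. Origin on the bench under the seat. A slot 17 mm wide runs along x from the flared mouth at x = -53 mm (its -x side) to a closed end at x = +12.5 mm. The neck passes only with its flats along the slot; its 22 mm width and the barrel do not.
- rack_seat (a point): Where the probe's shoulder belongs: on the slot's centre line at the plate's top, 190 mm above the bench, 12.5 mm before the closed end. The probe enters level from the mouth with the plate between barrel and head (9 mm of play in height), then is lowered till the head sits on the plate.
- keeper_pivot (a point): Vertical pivot of the keeper bar on the plate's top, at x = -38 mm, y = +34 mm of the rack.
- keeper_pin (a point): Upright pin (10 mm dia., top 20 mm above the plate) at the free end of the keeper bar, 60 mm from the pivot, to push it by; the point is 13 mm above the plate. The bar is 11 mm wide, 6 mm thick and lies on the plate.
- keeper (a joint): Angle of the keeper bar, rad: 0 = shut, the bar pointing to the rack's -y across the mouth; grows to 2.2 as the bar swings out through the rack's -x towards +y (clockwise from above). It starts open. Light friction (about 0.03 N m), stays where left.
- tape_roll: Bystander: roll of yellow tape, 69 mm dia., 19 mm high. Origin under its centre.
- grease_tin: Bystander: round metal tin, 62 mm dia., 28 mm high. Origin under its centre.
- pliers: Bystander: red-handled pliers, 153 x 51 x 11 mm, lying along its x. Origin under its centre.
- hex_key: Bystander: hex key, 92 x 28 x 5 mm. Origin under its centre.
- motor_upright_1: Bystander: gear motor standing on its black wheel, 44 x 44 x 63 mm. Origin under its centre.
- clamp_block: Bystander: steel clamping bar with two socket screws, 30 x 94 x 29 mm. Origin under its centre.
- screwdriver_blue: Bystander: blue-handled screwdriver, 185 x 26 x 25 mm, lying along its x. Origin under its centre.

How it is judged:
By the outcome, as a careful person would: the job done as asked, in the order asked, and still so for the second after the job is handed in, with the robot touching nothing.
It also fails if it takes over 72 s, if anything falls off the work surface, if the arm or the gripper's body presses on something with over 40 N, if the wrist force passes 120 N, or if a joint passes its speed limit or range.

ROBOT

A 7-joint arm with a two-finger parallel gripper is mounted at the origin on a cart in front of the work surface, level with it; the furniture and walls round the work are solid. World frame = base frame: x ahead of the robot, y to its left, z up, the work surface at z = 0. Lengths are in m, angles in degrees, forces in N, time in s.
With the tool pointing down it reaches from about 0.35 to 0.9 m from the base axis. Payload 19.9 kg.
Tool frame: the origin (TCP) lies midway between the tips of the shut fingers; the grasp point (between the pads) lies 19 mm behind it; z points along the fingers, y is the direction in which the jaws open and shut (so a half turn about z gives the same grasp; the last joint's range is limited). The gripper opens to 94 mm and grips with 3 to 60 N. Pads are 16 mm wide; open, the fingers measure 119 mm over their backs; the gripper's body (75 mm by 177 mm) begins 78 mm behind the grasp point.
Start: joints at [-72.164, 23.915, -0.59, 92.452, 0.269, 63.638, -3.037], TCP at [0.216, 0.586, 0.205] pointing down, gripper open.
Joint ranges: [-161.28, 161.28], [-22.2, 115.67], [-73.04, 71.86], [3.21, 147.25], [-68.34, 248.33], [10.77, 114.83], [-161.83, 161.83]. Speed limits (degrees/s): [108.29, 108.29, 136.94, 136.94, 172.46, 172.46, 172.46].

INTERFACE

Orientations are given as [roll, pitch, yaw] about the fixed x, y, z axes, in that order (R = Rz(yaw) Ry(pitch) Rx(roll)).
In Python, from cell import arm gives the robot as it stands.
- The arm moves only by the tool send_rows, never from a script. Its argument "steps" is one flat list of numbers, 7 for each row, row after row: the closure, from 0 (fully open) to 1 (shut), then the shift along the world's x, y, z in mm, then the turn, a rotation vector about the world's x, y, z in degrees. A call has 1 to 5 rows; each row shifts and turns the commanded pose from where the row before left it; what a row does not reach is not made up. A row lasts 1/12 s, in which the tool goes at most 41.7 mm and 7.16 degrees, less where a joint would pass 70% of its speed; a pose out of reach is approached as far as the arm can. A call with a gripper value outside its range is refused whole. The fingers move at their own pace and stop on an object; the grip force is fixed at half the most. Time passes only in rows, so rows that do not move let the fingers close. It gives the time, the measured TCP pose, the force and the opening at its end, in the units of the state.
- arm.get_state(): the state, without advancing time (a new reading comes with each control period).
- arm.snapshot(name): name is "side" or "top" or "wrist"; returns a dict with "image" (480x640x3 uint8, blue, green, red), "range_z" (480x640 float32, m along the optical axis (not along the pixel's ray), 0 where there is no reading), "fx", "fy", "cx", "cy" (pixels), "view" (4x4, takes a point from world to camera coordinates). Camera axes: x right, y up, looking along -z (the intrinsics and any distortion apply to the point x, -y, -z); pixel columns grow to the right and rows downward; lengths in m; the calibration is good to about 2 mm. A picture is of the moment at which its call begins.
- arm.close_job(): hands the job in, once; it reports no verdict.
The state is a dict: "t": time; "q": joint angles; "qvel": joint speeds; "effort": joint torques, N m; "eef_pos": TCP position; "ee_rot": TCP orientation; "wrist_force": force on the tool from outside, world axes, zero at the start; "ft_torque": the same for the moment, N m; "finger_gap": opening from 0.0 (shut) to 1.0 (fully open).
Only numpy, scipy, OpenCV 4.12 (cv2) and the standard library are available. Lean on these libraries where they do the work, as an engineer would, in place of code of your own. Each camera call takes 0.05 s, during which the arm holds its last target.

## Working session

There is one attempt and no reset: what is moved stays moved. The work goes in short steps, Python scripts to look and compute and a tool call to move; the robot and the scene stay as the last step left them, time stands still between calls to the robot, and variables do not carry over. Pictures are saved under pics/ and viewed, and the job is handed in when it is done.

Besides the shell and the picture viewer there is one more tool, called by a JSON object that holds its "api" and its "payload", one argument or row to a line. send_rows: Moves the arm, as the interface text tells. Its arguments: {"type":"object","properties":{"steps":{"type":"array","items":{"type":"number"}}},"required":["steps"]}

```bash
mkdir -p pics; ls
python3 - <<'E'
from cell import arm
import cv2,numpy as np,pickle
s=arm.get_state();print(s)
d={}
for n in("side","top","wrist"):
    c=arm.snapshot(n);d[n]=c;cv2.imwrite(f"pics/{n}0.png",c["image"]);print(n,c["fx"],c["fy"],c["cx"],c["cy"],np.round(c["view"],3).tolist(),[k for k in c], (c["range_z"]>0).mean())
pickle.dump(d,open("d0.pkl","wb"))
E
```

```text
pics
{'t': 0.0, 'q': array([-72.16351653,  23.94784906,  -0.59290818,  92.48459664,
         0.27016703,  63.63691634,  -3.03540071]), 'qvel': array([-0.0599294 , -0.00799792, -0.06366163, -0.0845048 , -0.08195898,
       -0.02207354,  0.03891969]), 'effort': array([-4.03160157e-04, -8.51256394e+01,  6.38321545e-01, -4.25986433e+01,
       -4.88387374e-02,  1.86841073e-02,  1.12567254e-04]), 'eef_pos': array([0.21582162, 0.58616611, 0.20483395]), 'ee_rot': array([-1.79932190e+02,  4.86326467e-03,  1.59790247e+02]), 'wrist_force': array([-0.22435665,  0.13023568, -0.50521586]), 'ft_torque': array([ 0.00097276, -0.03150649, -0.02029729]), 'finger_gap': 1.00439721316441}
side 475.90710832304177 475.90710832304177 318.70625905746385 244.1852566872439 [[0.821, -0.571, -0.021, -0.55], [0.403, 0.553, 0.729, -0.155], [-0.404, -0.607, 0.685, -1.125], [0.0, 0.0, 0.0, 1.0]] ['image', 'range_z', 'fx', 'fy', 'cx', 'cy', 'view'] 0.99591796875
top 568.8325252600371 568.8325252600371 316.4261201447666 242.7928953022049 [[0.026, -1.0, 0.01, -0.281], [0.987, 0.027, 0.158, -0.535], [-0.158, 0.006, 0.987, -1.168], [0.0, 0.0, 0.0, 1.0]] ['image', 'range_z', 'fx', 'fy', 'cx', 'cy', 'view'] 0.99591796875
wrist 351.3105904260699 351.3105904260699 319.82933760427227 241.73848193326506 [[0.346, 0.938, -0.001, -0.623], [-0.911, 0.335, -0.241, 0.024], [-0.226, 0.084, 0.97, -0.39], [0.0, 0.0, 0.0, 1.0]] ['image', 'range_z', 'fx', 'fy', 'cx', 'cy', 'view'] 0.9957747395833333
```

View pics/side0.png

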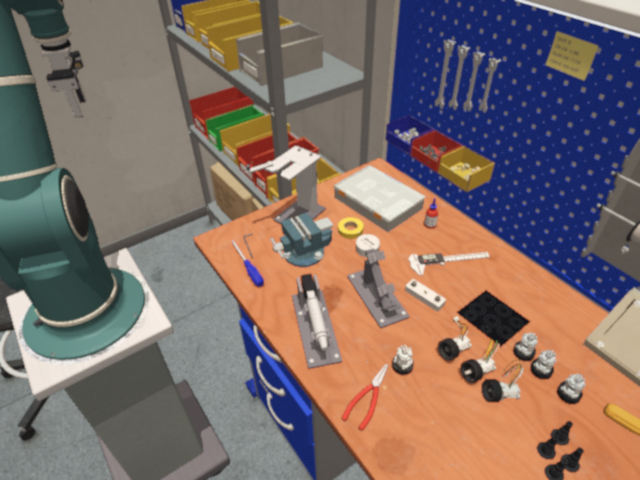

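View pics/top0.png

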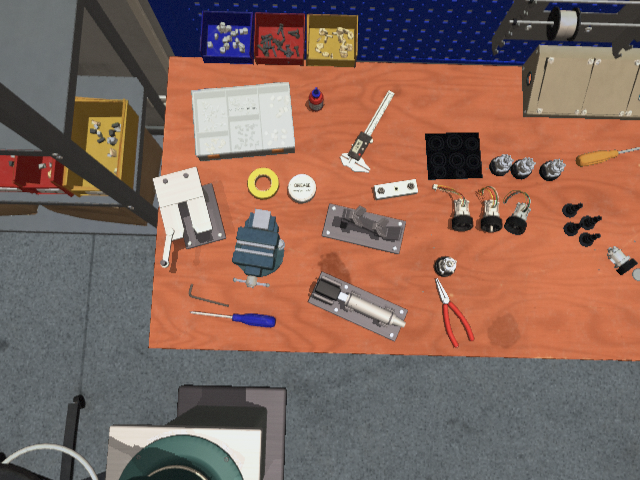

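View pics/wrist0.png

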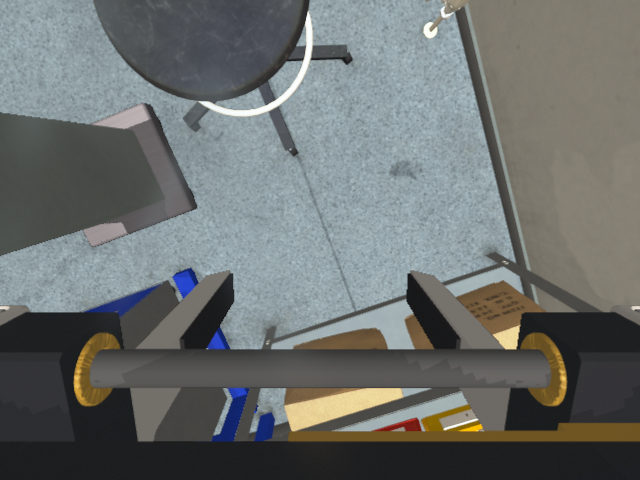

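```bash
cat > h.py <<'E'
import cv2,numpy as np,pickle
def dep(c,u,v,z=None):
    u=np.asarray(u,float);v=np.asarray(v,float)
    if z is None: z=c["range_z"][np.round(v).astype(int),np.round(u).astype(int)]
    P=np.stack([(u-c["cx"])/c["fx"]*z,-(v-c["cy"])/c["fy"]*z,-z],-1)
    V=c["view"];return (P-V[:3,3])@V[:3,:3]
def plane(c,u,v,h):
    o=-c["view"][:3,3]@c["view"][:3,:3]
    p=dep(c,u,v,np.ones_like(np.asarray(u,float)));d=p-o
    return o+d*((h-o[2])/d[...,2])[...,None]
def proj(c,P):
    V=c["view"];p=np.asarray(P)@V[:3,:3].T+V[:3,3]
    return np.stack([c["cx"]+c["fx"]*p[...,0]/-p[...,2],c["cy"]-c["fy"]*p[...,1]/-p[...,2]],-1)
def cloud(c):
    v,u=np.mgrid[0:480,0:640];P=dep(c,u,v,c["range_z"]);P[c["range_z"]==0]=np.nan;return P
E
python3 - <<'E'
from h import *
d=pickle.load(open("d0.pkl","rb"))
t=d["top"]["image"];s=d["side"]["image"]
a=cv2.resize(t[160:340,150:420],(800,533),interpolation=cv2.INTER_CUBIC);cv2.imwrite("pics/tc.png",a)
a=cv2.resize(s[130:370,220:430],(525,600),interpolation=cv2.INTER_CUBIC);cv2.imwrite("pics/sc.png",a)
for n in("top","side"):
    c=d[n];P=cloud(c);Z=P[...,2]
    print(n,-c["view"][:3,3]@c["view"][:3,:3])
    bench=(np.abs(Z)<.015)&(P[...,0]>.3)&(P[...,0]<.9)&(np.abs(P[...,1])<.6);print("bench z",np.median(Z[bench]))
c=d["top"];print(dep(c,[155,320,356,205,180,165,258,400,330],[345,300,315,240,180,255,240,320,350]).round(3))
print(dep(d["side"],[295,315,375,305,258],[155,310,270,200,170]).round(3))
E
```

```text
top [ 0.35061255 -0.25918548  1.24050572]
bench z 0.0006898844968692332
side [ 0.05916844 -0.91050249  0.87190303]
bench z -0.0004884953422539514
[[ 0.318  0.073  0.002]
 [ 0.423 -0.277  0.007]
 [ 0.393 -0.356  0.009]
 [ 0.547 -0.022  0.008]
 [ 0.632 -0.003  0.19 ]
 [ 0.487  0.014  0.197]
 [ 0.537 -0.146  0.088]
 [ 0.383 -0.441  0.066]
 [ 0.317 -0.302 -0.001]]
[[ 0.609  0.015  0.187]
 [ 0.408 -0.365  0.071]
 [ 0.582 -0.355  0.079]
 [ 0.624  0.001  0.039]
 [ 0.494  0.008  0.19 ]]
```

View pics/tc.png

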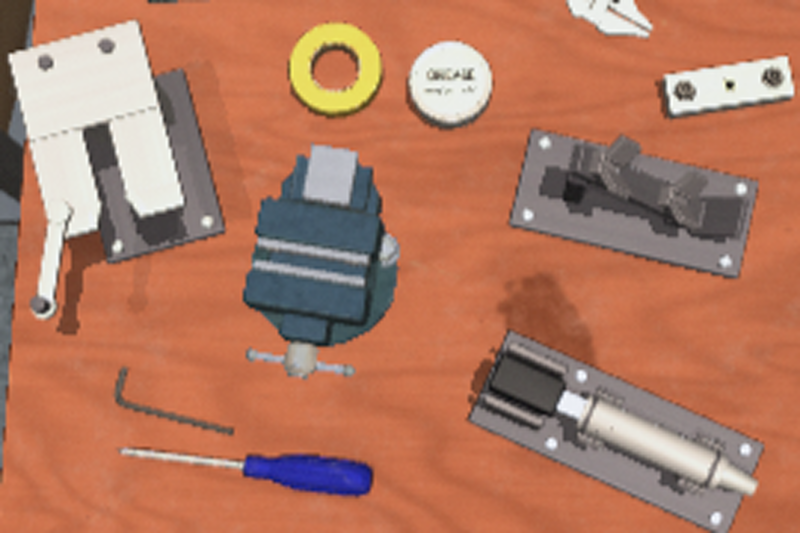

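View pics/sc.png

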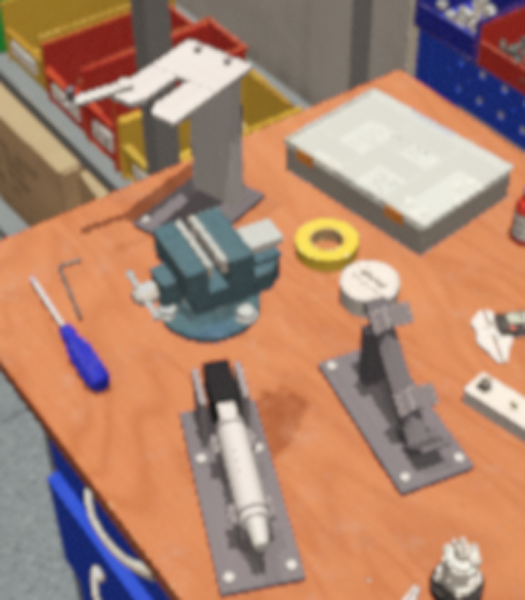

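Run:
```python
from h import *
d=pickle.load(open("d0.pkl","rb"))
def rect(pts,n):
    r=cv2.minAreaRect((pts*1000).astype(np.float32));print(n,"ctr",np.round(r[0],1),"size",np.round(r[1],1),"ang",round(r[2],2));return r
for n in("top","side"):
    c=d[n];P=cloud(c);X,Y,Z=P[...,0],P[...,1],P[...,2]
    im=c["image"].astype(int);hsv=cv2.cvtColor(c["image"],cv2.COLOR_BGR2HSV)
    # plate
    m=(np.abs(Z-.19)<.005)&(X>.4)&(X<.75)&(Y>-.15)&(Y<.15)
    k=cv2.connectedComponents(m.astype(np.uint8))
    m=cv2.morphologyEx(m.astype(np.uint8),cv2.MORPH_OPEN,np.ones((7,7)))>0
    print(n,m.sum(),np.median(Z[m]));rect(P[m][:,:2],"plate")
    # bases z 3..14mm gray
    g=(hsv[...,1]<60)
    for nm,x0,x1,y0,y1 in(("cradle",.3,.5,-.48,-.22),("rest",.45,.65,-.47,-.24),("rackbase",.45,.72,-.09,.09)):
        m=g&(Z>.003)&(Z<.014)&(X>x0)&(X<x1)&(Y>y0)&(Y<y1)
        m=cv2.morphologyEx(m.astype(np.uint8),cv2.MORPH_OPEN,np.ones((2,2)))
        nn,l,st,_=cv2.connectedComponentsWithStats(m)
        i=1+np.argmax(st[1:,4]);q=plane(c,*np.nonzero(m)[::-1],.008);q=q[:, :2]
        rect(q,nm)
    # high obstacles
    m=(Z>.1)&(X>.25)&(X<.8)&(Y>-.1)&(Y<.75)
    H,xe,ye=np.histogram2d(X[m],Y[m],bins=[np.arange(.25,.81,.05),np.arange(-.1,.76,.05)])
    mx=np.zeros_like(H)
    ix=((X[m]-.25)/.05).astype(int).clip(0,10);iy=((Y[m]+.1)/.05).astype(int).clip(0,16)
    np.maximum.at(mx,(ix,iy),Z[m]);print(mx.round(2))
```

```text
top 2102 0.18982009357712917
plate ctr [587.9  -9.6] size [126.6  86.1] ang 17.25
cradle ctr [ 410.7 -360.5] size [203.2  72.8] ang 67.21
rest ctr [ 531.7 -360.9] size [173.3 175.1] ang 78.07
rackbase ctr [599.1  -8. ] size [128.5  88. ] ang 17.09
[[0.   0.   0.   0.   0.   0.   0.   0.   0.   0.   0.   0.   0.   0.
  0.   0.   0.  ]
 [0.   0.   0.   0.   0.   0.   0.   0.   0.   0.   0.   0.   0.   0.
  0.   0.   0.  ]
 [0.   0.   0.   0.   0.   0.   0.   0.   0.   0.   0.   0.   0.   0.
  0.   0.   0.  ]
 [0.   0.   0.   0.   0.   0.   0.   0.   0.   0.   0.   0.   0.   0.
  0.   0.   0.  ]
 [0.   0.   0.21 0.   0.   0.   0.   0.   0.   0.   0.   0.   0.   0.
  0.   0.   0.  ]
 [0.19 0.2  0.2  0.   0.   0.   0.   0.   0.   0.   0.   0.   0.   0.
  0.   0.   0.  ]
 [0.19 0.2  0.2  0.   0.   0.   0.   0.   0.   0.   0.   0.   0.   0.
  0.   0.   0.  ]
 [0.19 0.2  0.2  0.   0.   0.   0.   0.   0.   0.   0.   0.   0.   0.
  0.   0.   0.  ]
 [0.   0.19 0.   0.   0.   0.   0.44 0.23 0.23 0.   0.   0.   0.   0.
  0.   0.   0.  ]
 [0.   0.   0.   0.   0.   0.   0.44 0.22 0.23 0.   0.   0. 
[... 637 characters left out ...]
 0.   0.   0.   0.   0.   0.   0.   0.   0.   0.   0.   0.   0.
  0.   0.   0.  ]
 [0.   0.   0.21 0.   0.   0.   0.   0.   0.   0.   0.   0.   0.   0.
  0.   0.   0.  ]
 [0.19 0.19 0.2  0.   0.   0.   0.   0.   0.   0.   0.   0.   0.   0.
  0.   0.   0.  ]
 [0.19 0.19 0.19 0.   0.   0.   0.   0.   0.   0.   0.   0.   0.   0.
  0.   0.   0.  ]
 [0.19 0.19 0.19 0.   0.   0.   0.   0.   0.   0.   0.   0.   0.   0.
  0.   0.   0.  ]
 [0.   0.19 0.   0.   0.   0.   0.51 0.22 0.22 0.22 0.22 0.22 0.32 0.28
  0.32 0.32 0.26]
 [0.   0.   0.   0.   0.   0.   0.5  0.22 0.22 0.33 0.28 0.33 0.32 0.
  0.32 0.32 0.28]
 [0.   0.   0.   0.   0.   0.   0.22 0.22 0.22 0.32 0.   0.33 0.33 0.
  0.32 0.32 0.  ]]
```

Run:
```python
from h import *
d=pickle.load(open("d0.pkl","rb"))
def rot(p,ctr,a):
    a=np.deg2rad(a);R=np.array([[np.cos(a),np.sin(a)],[-np.sin(a),np.cos(a)]]);return (p-ctr)@R.T
for n in("top","side"):
    c=d[n];hsv=cv2.cvtColor(c["image"],cv2.COLOR_BGR2HSV)
    S=8;u,v=np.meshgrid(np.arange(0,640),np.arange(0,480))
    # warp plate plane to rectified map at 0.25mm/px, centred (580,-12), angle 17
    a=np.deg2rad(17.);g=np.arange(-110,110,.25)
    gx,gy=np.meshgrid(g,g,indexing="ij")  # rack x, rack y
    W=np.stack([.580+(gx*np.cos(a)-gy*np.sin(a))/1e3,-.012+(gx*np.sin(a)+gy*np.cos(a))/1e3,np.full_like(gx,.19)],-1)
    p=proj(c,W).astype(np.float32)
    im=cv2.remap(c["image"],p[...,0],p[...,1],cv2.INTER_CUBIC)
    im=im[::-1,::-1]  # x up, y left
    o=cv2.resize(im,(600,600))
    for k in range(-100,101,20):
        q=int((110-k)/220*600);cv2.line(o,(q,0),(q,6 if k else 20),(0,0,255),1);cv2.line(o,(0,q),(6 if k else 20,q),(0,0,255),1)
    cv2.imwrite(f"pics/plate_{n}.png",o);cv2.imwrite(f"pics/pl_full_{n}.png",im)
```

```text
(no output)
```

View pics/plate_top.png

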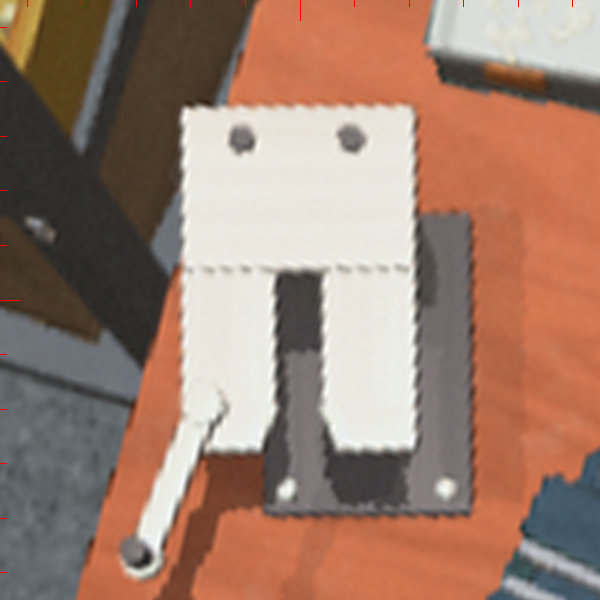

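View pics/plate_side.png

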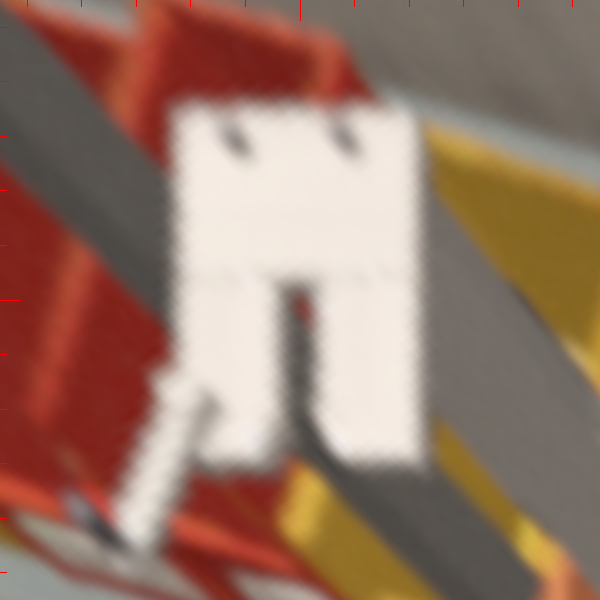

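```bash
cat >> h.py <<'E'
def rectify(c,ctr,ang,z,half=110,n=600):
    a=np.deg2rad(ang);g=(np.arange(n)+.5)/n*2*half-half
    gx,gy=np.meshgrid(g,g,indexing="ij")
    W=np.stack([ctr[0]+(gx*np.cos(a)-gy*np.sin(a))/1e3,ctr[1]+(gx*np.sin(a)+gy*np.cos(a))/1e3,np.full_like(gx,z)],-1)
    p=proj(c,W).astype(np.float32)
    o=cv2.remap(c["image"],p[...,0],p[...,1],cv2.INTER_CUBIC)[::-1,::-1].copy()
    for k in range(-half+10,half,20):
        q=int((half-k)/(2*half)*n);L=20 if k==0 else 6
        if k%100==0:L=14 if k else 24
        cv2.line(o,(q,0),(q,L),(0,0,255),1);cv2.line(o,(0,q),(L,q),(0,0,255),1)
    return o
E
python3 - <<'E'
from h import *
d=pickle.load(open("d0.pkl","rb"))
for nm,ctr,ang,z in(("cr60",(.410,-.362),67.2,.06),("rs8",(.548,-.365),77.6,.008)):
    cv2.imwrite(f"pics/{nm}.png",np.hstack([cv2.resize(rectify(d[n],ctr,ang,z)[:,100:500],(400,600)) for n in("top","side")]))
E
```

```text
(no output)
```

View pics/cr60.png

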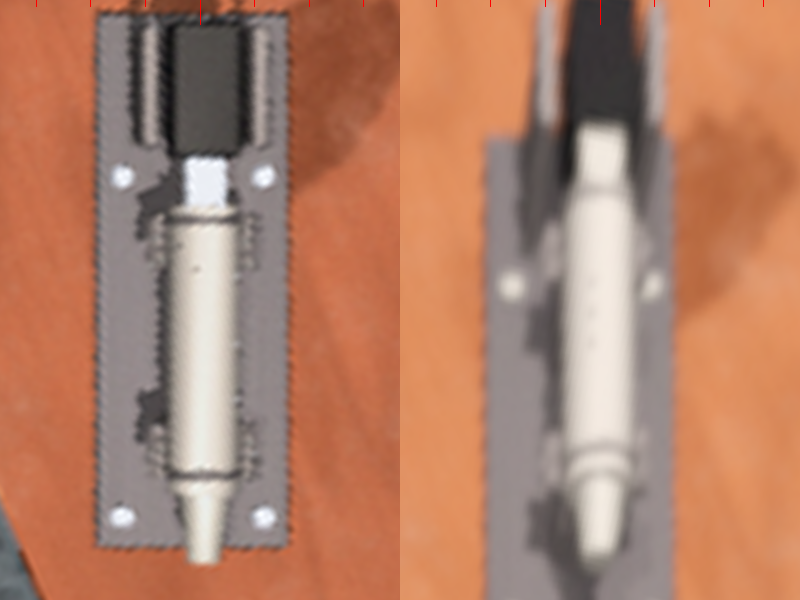

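View pics/rs8.png

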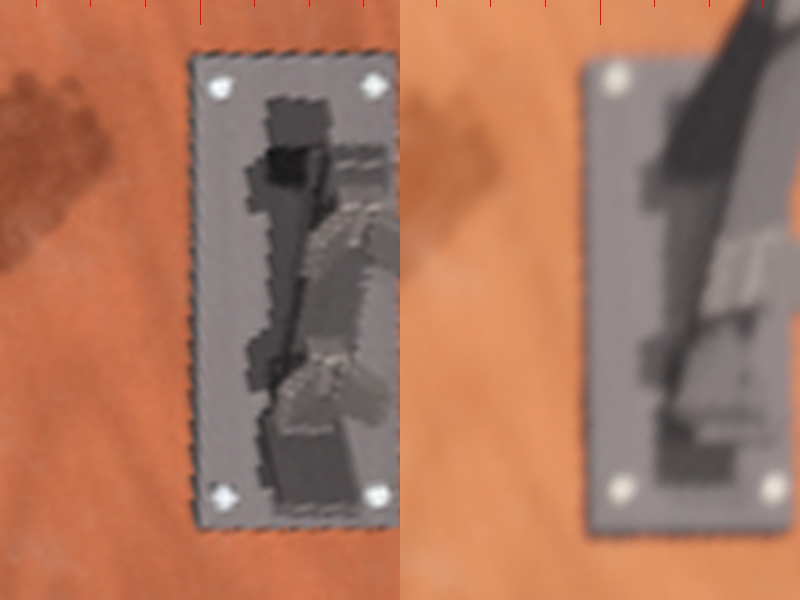

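Run:
```python
import numpy as np
N=26
s=np.linspace(0,1,N+1)
a=np.deg2rad(69.8-(69.8+43)*s);r=.6245+(.5527-.6245)*s-.14*np.sin(np.pi*s);z=205+(330-205)*np.minimum(1,s*3)-(330-200)*np.clip((s-.7)/.3,0,1)
P=np.stack([r*np.cos(a)*1e3,r*np.sin(a)*1e3,z],-1)
D=np.round(np.diff(P,axis=0));print(np.linalg.norm(D,axis=1).max(),D.sum(0))
for i in range(0,N,5):print(", ".join(f"0, {x:.0f}, {y:.0f}, {w:.0f}, 0,0,-3.58" for x,y,w in D[i:i+5]))
```

```text
52.80151512977634 [ 189. -965.  -10.]
0, 36, -36, 14, 0,0,-3.58, 0, 32, -38, 14, 0,0,-3.58, 0, 28, -39, 14, 0,0,-3.58, 0, 24, -39, 14, 0,0,-3.58, 0, 20, -39, 14, 0,0,-3.58
0, 17, -39, 14, 0,0,-3.58, 0, 15, -39, 14, 0,0,-3.58, 0, 12, -38, 14, 0,0,-3.58, 0, 10, -37, 10, 0,0,-3.58, 0, 9, -36, 0, 0,0,-3.58
0, 7, -35, 0, 0,0,-3.58, 0, 6, -34, 0, 0,0,-3.58, 0, 6, -34, 0, 0,0,-3.58, 0, 5, -34, 0, 0,0,-3.58, 0, 4, -34, 0, 0,0,-3.58
0, 4, -34, 0, 0,0,-3.58, 0, 3, -34, 0, 0,0,-3.58, 0, 2, -35, 0, 0,0,-3.58, 0, 1, -36, -13, 0,0,-3.58, 0, -0, -37, -17, 0,0,-3.58
0, -2, -38, -17, 0,0,-3.58, 0, -4, -39, -17, 0,0,-3.58, 0, -7, -40, -17, 0,0,-3.58, 0, -10, -40, -17, 0,0,-3.58, 0, -13, -41, -17, 0,0,-3.58
0, -16, -40, -17, 0,0,-3.58
```

{"api": "send_rows", "payload": {
  "steps": [0,17,-33.5,10,0,0,-3.5,0,17,-33.5,10,0,0,-3.5,0,17,-33.5,10,0,0,-3.5,0,17,-33.5,10,0,0,-3.5,0,17,-33.5,10,0,0,-3.5]
}}

```text
t: 0.57
eef_pos: [0.3013, 0.4172, 0.2557]
ee_rot: [-180.0, -0.0, 142.1]
wrist_force: [1.0, 0.6, 0.1]
finger_gap: 1.0
```

{"api": "send_rows", "payload": {
  "steps": [0,17,-33.5,10,0,0,-3.5,0,17,-33.5,10,0,0,-3.5,0,17,-33.5,10,0,0,-3.5,0,17,-33.5,10,0,0,-3.5,0,17,-33.5,10,0,0,-3.5]
}}

```text
t: 0.98
eef_pos: [0.3862, 0.2496, 0.3059]
ee_rot: [-180.0, -0.0, 124.6]
wrist_force: [0.1, 0.5, 0.7]
finger_gap: 0.999
```

{"api": "send_rows", "payload": {
  "steps": [0,17,-33.5,10,0,0,-3.5,0,17,-33.5,10,0,0,-3.5,0,17,-33.5,10,0,0,-3.5,0,-2.5,-38,0,0,0,-3.5,0,-2.5,-38,0,0,0,-3.5]
}}

```text
t: 1.4
eef_pos: [0.4322, 0.0731, 0.3356]
ee_rot: [180.0, 0.0, 107.1]
wrist_force: [1.6, -0.5, -0.3]
finger_gap: 1.0
```

{"api": "send_rows", "payload": {
  "steps": [0,-2.5,-38,0,0,0,-3.5,0,-2.5,-38,0,0,0,-3.5,0,-2.5,-38,0,0,0,-3.5,0,-2.5,-38,0,0,0,-3.5,0,-2.5,-38,0,0,0,-3.5]
}}

```text
t: 1.82
eef_pos: [0.4187, -0.1168, 0.3355]
ee_rot: [180.0, -0.0, 89.6]
wrist_force: [1.2, -0.1, 0.3]
finger_gap: 1.0
```

{"api": "send_rows", "payload": {
  "steps": [0,0.3,-27.5,-20,0,0,-4.52,0,0.3,-27.5,-20,0,0,-4.52,0,0.3,-27.5,-20,0,0,-4.52,0,0.3,-27.5,-20,0,0,-4.52,0,0.3,-27.5,-20,0,0,-4.52]
}}

```text
t: 2.23
eef_pos: [0.4207, -0.2539, 0.2347]
ee_rot: [180.0, -0.0, 67.0]
wrist_force: [1.8, 1.3, 0.4]
finger_gap: 0.997
```

{"api": "send_rows", "payload": {
  "steps": [0,0.3,-28,-21,-5.75,2.44,0,0,0.3,-28,-21,-5.75,2.44,0,0,0.3,-28,-21,-5.75,2.44,0,0,0,0,-21,-5.75,2.44,0,0,0,0,0,0,0,0]
}}

```text
t: 2.65
eef_pos: [0.4216, -0.3336, 0.1467]
ee_rot: [-179.4, 25.5, 67.7]
wrist_force: [0.5, 1.9, -1.3]
finger_gap: 0.999
```

```bash
cat >> h.py <<'E'
def grab(tag,names=("side","top","wrist")):
    from cell import arm
    s=arm.get_state();print({k:np.round(s[k],4).tolist() for k in("t","q","eef_pos","ee_rot","wrist_force","finger_gap")})
    d={n:arm.snapshot(n) for n in names};d["s"]=s
    for n in names:cv2.imwrite(f"pics/{n}_{tag}.png",d[n]["image"])
    pickle.dump(d,open(f"d_{tag}.pkl","wb"));return d
E
python3 - <<'E'
from h import *
d=grab("1")
for n,q in(("top",(.41,-.37,.12)),("side",(.41,-.37,.12))):
    u,v=proj(d[n],np.array(q)).astype(int);cv2.imwrite(f"pics/{n}_1c.png",cv2.resize(d[n]["image"][max(v-80,0):v+80,u-80:u+80],(560,560),interpolation=cv2.INTER_CUBIC))
E
```

```text
{'t': 2.65, 'q': [-23.0625, 29.1205, 54.2049, 113.4691, 3.0408, 46.8998, 2.6044], 'eef_pos': [0.4216, -0.3336, 0.1467], 'ee_rot': [-179.4196, 25.5117, 67.7183], 'wrist_force': [0.488, 1.9477, -1.3424], 'finger_gap': 0.9992}
```

View pics/wrist_1.png

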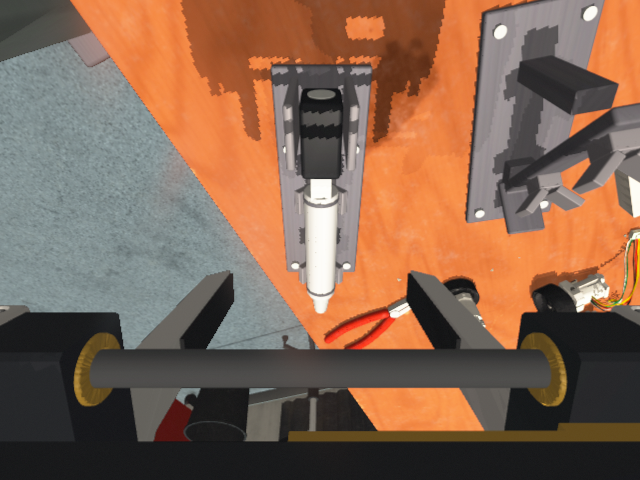

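View pics/side_1c.png

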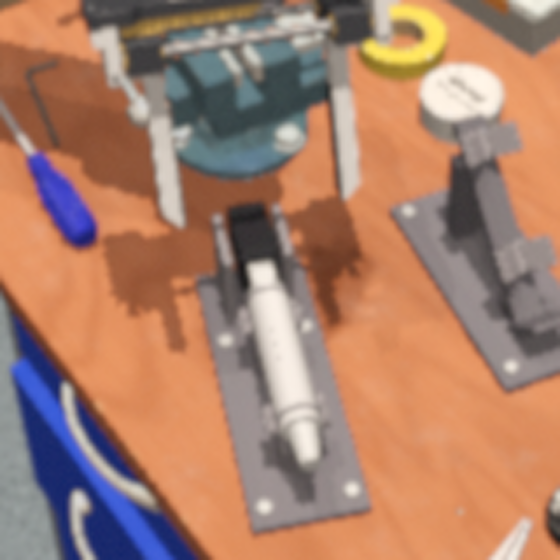

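View pics/top_1c.png

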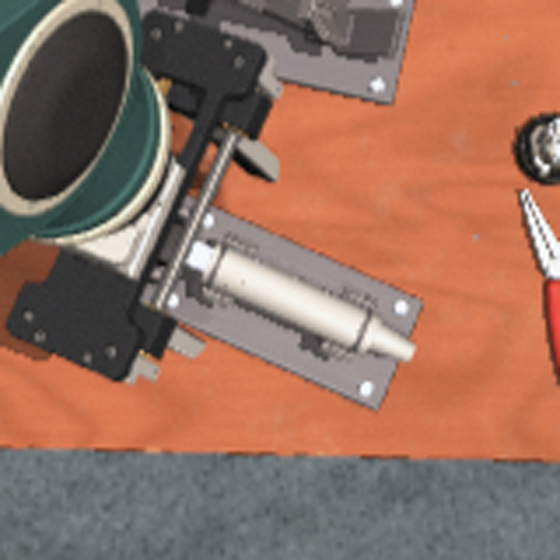

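Run:
```python
from h import *
d=pickle.load(open("d_1.pkl","rb"))
o=rectify(d["wrist"],(.410,-.362),67,.06)[:,100:500]
q=rectify(d["wrist"],(.5838,-.3682),78.1,.008)[:,100:500]
cv2.imwrite("pics/cr_w.png",np.hstack([o,q]))
```

```text
(no output)
```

View pics/cr_w.png

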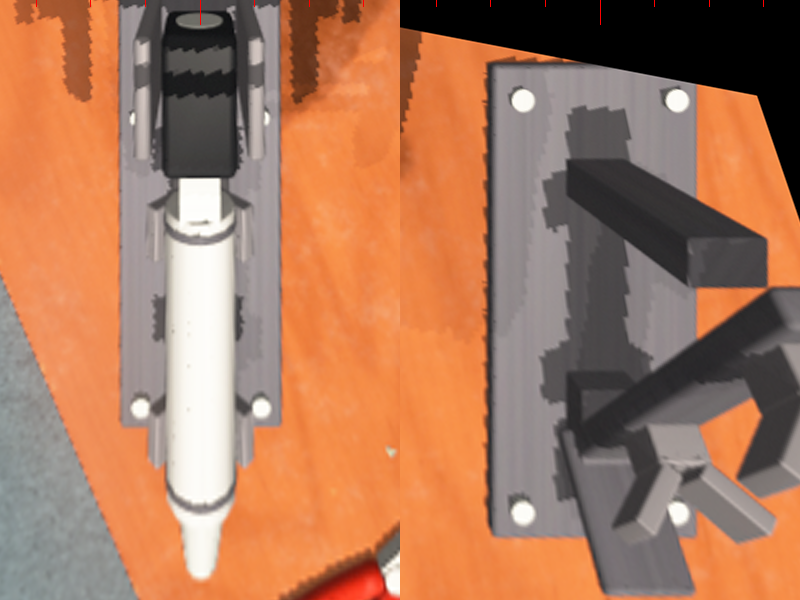

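{"api": "send_rows", "payload": {
  "steps": [0,-5.3,-13.2,-26,0,0,0,0,-5.3,-13.2,-26,0,0,0,0,-5.3,-13.2,-26,0,0,0,0,-5.3,-13.2,-26,0,0,0,0.3,0,0,0,0,0,0]
}}

```text
t: 3.22
eef_pos: [0.3978, -0.3911, 0.0457]
ee_rot: [-179.8, 24.9, 67.0]
wrist_force: [-2.1, 0.1, -0.7]
finger_gap: 0.959
```

{"api": "send_rows", "payload": {
  "steps": [0.9,0,0,0,0,0,0,0.9,0,0,0,0,0,0,0.9,0,0,0,0,0,0,0.9,0,0,0,0,0,0,0.9,0,0,0,0,0,0]
}}

```text
t: 3.63
eef_pos: [0.4016, -0.3889, 0.0483]
ee_rot: [180.0, 24.9, 67.2]
wrist_force: [-0.2, 0.6, -0.1]
finger_gap: 0.611
```

{"api": "send_rows", "payload": {
  "steps": [0.9,0,0,0,0,0,0,0.9,0,0,0,0,0,0,0.9,0,0,0,0,0,0]
}}

```text
t: 3.88
eef_pos: [0.4008, -0.3892, 0.0475]
ee_rot: [-179.9, 25.0, 67.2]
wrist_force: [0.8, -0.5, 0.7]
finger_gap: 0.403
```

{"api": "send_rows", "payload": {
  "steps": [0.9,0,0,-4,0,0,0,0.9,0,0,0,0,0,0,0.9,0,0,0,0,0,0,0.9,0,0,0,0,0,0]
}}

```text
t: 4.22
eef_pos: [0.3997, -0.389, 0.0429]
ee_rot: [-179.8, 25.0, 67.2]
wrist_force: [-4.4, 3.4, 0.7]
finger_gap: 0.268
```

{"api": "send_rows", "payload": {
  "steps": [0.9,0,0,0,0,0,0,0.9,0,0,0,0,0,0,0.9,0,0,0,0,0,0]
}}

```text
t: 4.47
eef_pos: [0.3998, -0.389, 0.043]
ee_rot: [-179.8, 25.0, 67.2]
wrist_force: [-5.0, 3.2, 0.0]
finger_gap: 0.27
```

{"api": "send_rows", "payload": {
  "steps": [0.9,0,0,15,0,0,0,0.9,0,0,30,0,0,0,0.9,0,0,35,0,0,0,0.9,0,0,35,0,0,0,0.9,0,0,35,0,0,0]
}}

```text
t: 4.88
eef_pos: [0.4004, -0.3894, 0.1949]
ee_rot: [-179.9, 25.0, 67.2]
wrist_force: [1.2, 0.3, -1.6]
finger_gap: 0.271
```

{"api": "send_rows", "payload": {
  "steps": [0.9,35,0,10,0,0,0,0.9,35,0,0,0,0,0,0.9,0,0,0,0,0,0,0.9,0,0,0,0,0,0]
}}

```text
t: 5.22
eef_pos: [0.4721, -0.3891, 0.203]
ee_rot: [-179.9, 25.0, 67.3]
wrist_force: [-1.1, -0.9, -1.8]
finger_gap: 0.269
```

Run:
```python
from h import *
d=grab("2")
for n,q in(("top",(.48,-.37,.22)),("side",(.48,-.37,.22))):
    u,v=proj(d[n],np.array(q)).astype(int);print(u,v);cv2.imwrite(f"pics/{n}_2c.png",cv2.resize(d[n]["image"][max(v-80,0):v+80,u-80:u+80],(560,560),interpolation=cv2.INTER_CUBIC))
```

```text
{'t': 5.2167, 'q': [-15.5122, 30.6955, 52.6338, 101.2859, 0.9272, 54.6936, 8.7719], 'eef_pos': [0.4721, -0.3891, 0.203], 'ee_rot': [-179.9154, 25.0283, 67.3116], 'wrist_force': [-1.0669, -0.9429, -1.7543], 'finger_gap': 0.269}
373 262
344 247
```

View pics/wrist_2.png

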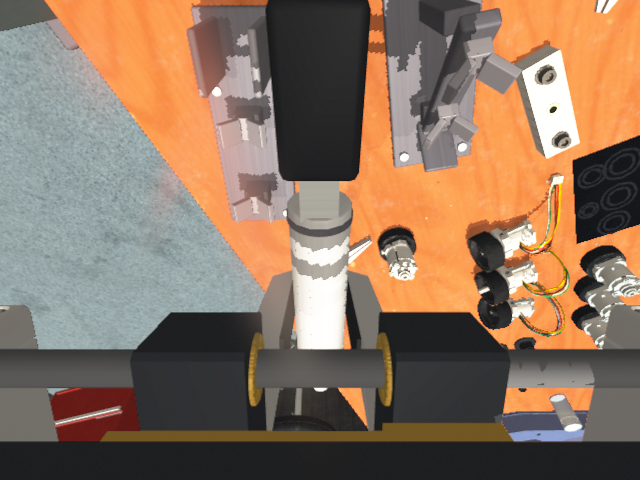

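View pics/side_2c.png

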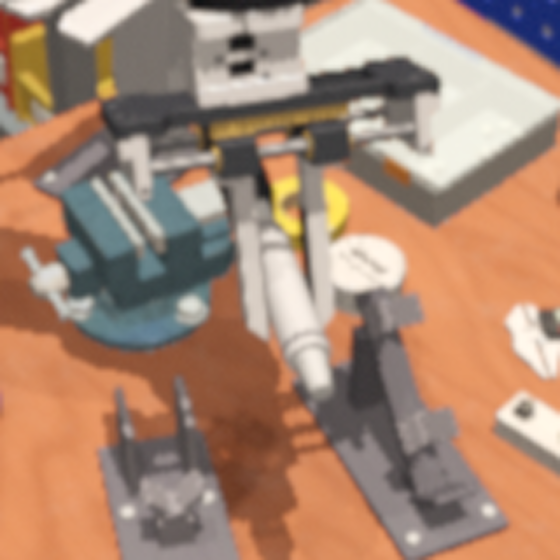

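View pics/top_2c.png

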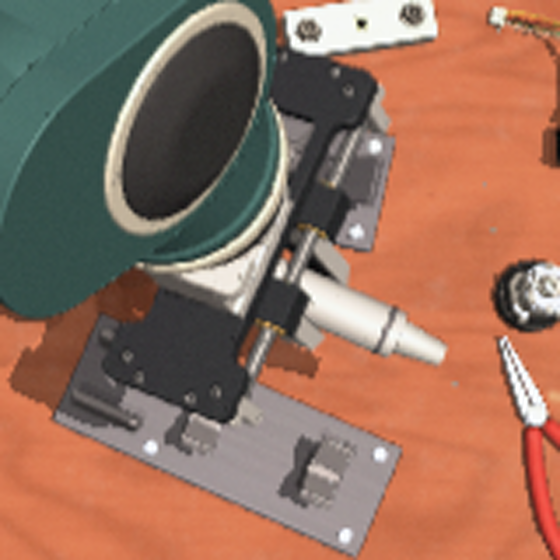

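Run:
```python
from h import *
d=pickle.load(open("d_2.pkl","rb"))
p=plane(d["top"],np.array([419.6]),np.array([283.1]),.22)
print(p, plane(d["side"],np.array([354.9]),np.array([277.9]),.22))
G=np.array([.4752,-.3817])
print(np.linalg.norm(p[0,:2]-G), np.rad2deg(np.arctan2(*(G-p[0,:2])[::-1])))
# depth profile along top of barrel/head from the wrist camera
w=d["wrist"]
for u,v in((320,220),(320,250),(320,280),(320,310),(320,60),(320,100),(320,140),(320,170)):
    print(u,v,dep(w,[u],[v])[0].round(4))
for n,pts in(("side",[(354,272),(350,262),(345,250),(341,240)]),("top",[(405,276),(395,272),(388,268)])):
    for u,v in pts: print(n,dep(d[n],[u],[v])[0].round(4))
```

```text
[[ 0.44542087 -0.45267219  0.22      ]] [[ 0.44634042 -0.44744709  0.22      ]]
0.07696654330028446 67.23763211554763
320 220 [ 0.4939 -0.331   0.2307]
320 250 [ 0.4886 -0.3437  0.2313]
320 280 [ 0.4822 -0.3588  0.2313]
320 310 [ 0.475  -0.3759  0.2317]
320 60 [ 0.5149 -0.2813  0.2361]
320 100 [ 0.5108 -0.291   0.234 ]
320 140 [ 0.5063 -0.3016  0.2343]
320 170 [ 0.5026 -0.3105  0.2347]
side [ 0.4503 -0.4393  0.2264]
side [ 0.4565 -0.4189  0.2326]
side [ 0.4689 -0.3868  0.2319]
side [ 0.4789 -0.3605  0.2332]
top [ 0.456  -0.4239  0.2346]
top [ 0.4627 -0.4062  0.234 ]
top [ 0.4695 -0.3936  0.2346]
```

{"api": "send_rows", "payload": {
  "steps": [0.9,14,-6,0,5.93,-2.486,0,0.9,14,-6,0,5.93,-2.486,0,0.9,14,-6,0,5.93,-2.486,0,0.9,14,-6,0,5.93,-2.486,0,0.9,14,-6,0,5.93,-2.486,0]
}}

```text
t: 5.78
eef_pos: [0.5389, -0.4191, 0.2045]
ee_rot: [-180.0, -6.6, 67.2]
wrist_force: [-0.2, 0.9, -2.2]
finger_gap: 0.272
```

{"api": "send_rows", "payload": {
  "steps": [0.9,14,-6,0,5.93,-2.486,0,0.9,14,-6,0,5.93,-2.486,0,0.9,0,0,0,0,0,5.45,0.9,0,0,0,0,0,5.45,0.9,0,0,0,0,0,0]
}}

```text
t: 6.2
eef_pos: [0.5659, -0.4312, 0.2022]
ee_rot: [-179.7, -19.1, 78.3]
wrist_force: [-0.1, 0.5, -1.2]
finger_gap: 0.27
```

```bash
cat >> h.py <<'E'
from scipy.spatial.transform import Rotation as Ro
def axes(s):
    R=Ro.from_euler("xyz",s["ee_rot"],degrees=True).as_matrix();return R
def rpt(s=None):
    from cell import arm
    s=s or arm.get_state();R=axes(s);t=R[:,2];y=R[:,1]
    G=s["eef_pos"]-.019*t
    print("t",round(s["t"],2),"q",np.round(s["q"]).tolist(),"TCP",np.round(s["eef_pos"]*1e3,1),"G",np.round(G*1e3,1),"z",t.round(3),"y",y.round(3),"tilt",np.rad2deg(np.arccos(-t[2])).round(2),"head",np.rad2deg(np.arctan2(t[1],t[0])).round(1),"yhead",np.rad2deg(np.arctan2(y[1],y[0])).round(2),"F",s["wrist_force"].round(1),"gap",round(float(s["finger_gap"]),3))
E
python3 -c "
from h import *
rpt()"
```

```text
t 6.2 q [26.0, 43.0, 28.0, 70.0, -34.0, 86.0, 46.0] TCP [ 565.9 -431.2  202.2] G [ 564.7 -437.4  220.1] z [ 0.062  0.322 -0.945] y [ 0.979 -0.202 -0.004] tilt 19.13 head 79.1 yhead -11.65 F [-0.1  0.5 -1.2] gap 0.27
```

{"api": "send_rows", "payload": {
  "steps": [0.9,1.5,0,-30,0,0,0,0.9,1,0,-30,0,0,0,0.9,0,0,-6,0,0,0,0.9,0,0,0,0,0,0,0.9,0,0,0,0,0,0]
}}

```text
t: 6.62
eef_pos: [0.5691, -0.4306, 0.1384]
ee_rot: [-179.8, -19.1, 78.0]
wrist_force: [0.2, -0.3, -0.1]
finger_gap: 0.27
```

Run:
```python
from h import *
d=grab("3");rpt(d["s"])
for n,q in(("top",(.58,-.41,.12)),("side",(.58,-.41,.12))):
    u,v=proj(d[n],np.array(q)).astype(int);print(u,v);cv2.imwrite(f"pics/{n}_3c.png",cv2.resize(d[n]["image"][max(v-60,0):v+60,u-60:u+60],(600,600),interpolation=cv2.INTER_CUBIC))
```

```text
{'t': 6.6167, 'q': [26.5207, 45.7395, 27.4973, 73.1661, -35.0346, 79.8569, 47.5827], 'eef_pos': [0.5691, -0.4306, 0.1384], 'ee_rot': [-179.8234, -19.0809, 78.0147], 'wrist_force': [0.2301, -0.2578, -0.1101], 'finger_gap': 0.2697}
t 6.62 q [27.0, 46.0, 27.0, 73.0, -35.0, 80.0, 48.0] TCP [ 569.1 -430.6  138.4] G [ 567.9 -436.7  156.4] z [ 0.065  0.32  -0.945] y [ 0.978 -0.207 -0.003] tilt 19.08 head 78.6 yhead -11.93 F [ 0.2 -0.3 -0.1] gap 0.27
388 220
391 272
```

View pics/wrist_3.png

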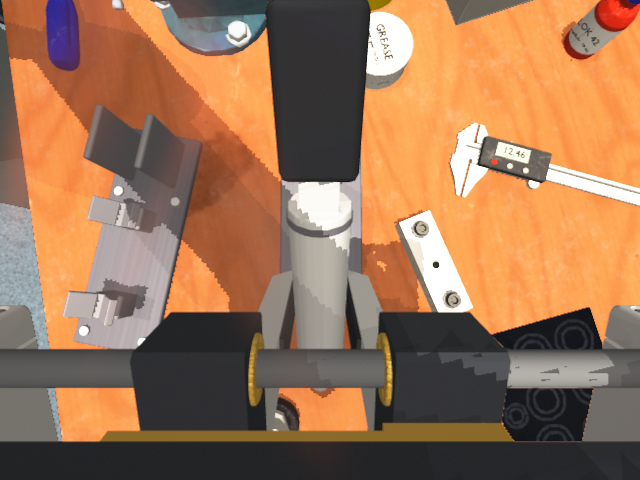

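View pics/side_3c.png

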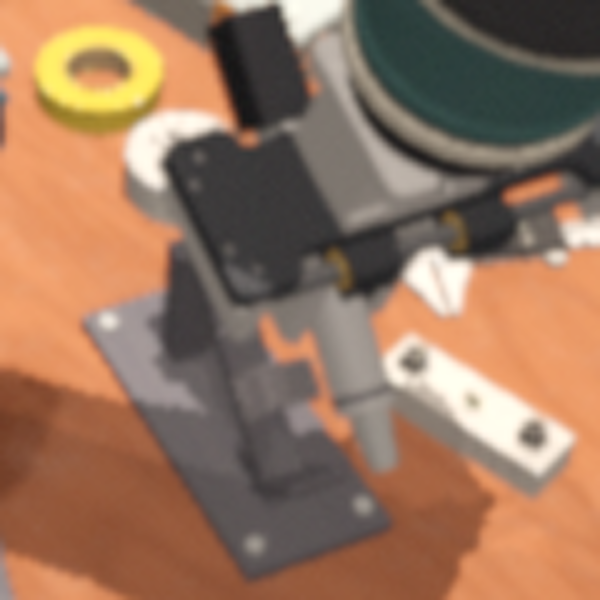

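View pics/top_3c.png

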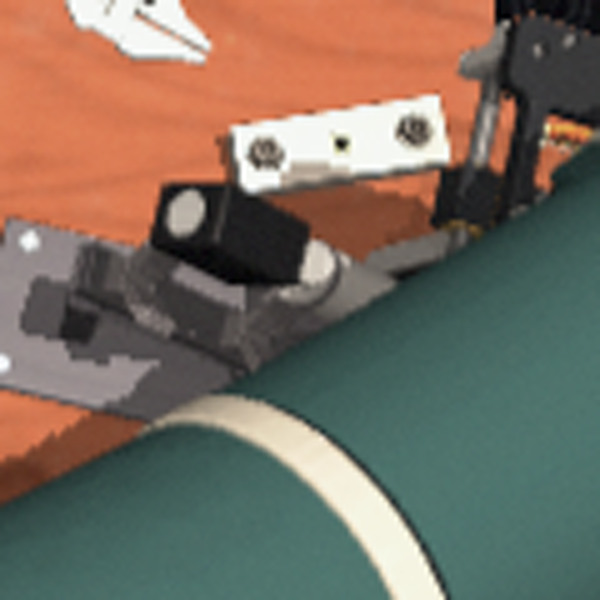

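Run:
```python
from h import *
d=pickle.load(open("d_3.pkl","rb"));w=d["wrist"];g=cv2.cvtColor(w["image"],cv2.COLOR_BGR2GRAY)
s=d["s"];R=axes(s);y=R[:,1];T=s["eef_pos"]
P=cloud(w);L=((P-T)@y)*1e3; A=P[...,2]*1e3
for v in(40,120,160,190,200,210,220,240,260):
    print(v,[(u,round(float(L[v,u]),1),round(float(A[v,u]))) for u in list(range(268,300,3))+list(range(340,372,3))])
```

```text
40 [(268, -13.7, 247), (271, -12.9, 246), (274, -12.0, 248), (277, -11.3, 247), (280, -10.6, 247), (283, -9.7, 248), (286, -8.9, 249), (289, -8.3, 247), (292, -7.6, 247), (295, -6.8, 248), (298, -6.0, 247), (340, 4.5, 247), (343, 5.2, 247), (346, 6.0, 247), (349, 6.8, 247), (352, 7.4, 248), (355, 8.2, 247), (358, 9.0, 248), (361, 9.8, 247), (364, 10.6, 247), (367, 11.5, 245), (370, 45.9, 26)]
120 [(268, -50.7, -1), (271, -47.8, -1), (274, -13.9, 232), (277, -12.8, 233), (280, -12.0, 233), (283, -11.1, 234), (286, -10.2, 234), (289, -9.3, 234), (292, -8.5, 233), (295, -7.6, 234), (298, -6.8, 233), (340, 5.2, 234), (343, 6.0, 234), (346, 6.9, 235), (349, 7.7, 234), (352, 8.7, 233), (355, 9.5, 233), (358, 10.5, 233), (361, 11.4, 232), (364, 43.2, -1), (367, 45.9, 0), (370, 48.9, 0)]
160 [(268, -50.2, -1), (271, -47.2, -1), (274, -44.3, -1), (277, -14.1, 222), (280, -12.8, 225), (283, -11.8, 225), (286, -10.7, 227), (289, -9.9, 227), (292, -9.1, 225), (295, -8.1, 226), (298, -7.2, 226), (340, 5.7, 225), (343, 6.5, 226), (346, 7.6, 225), (349, 8.4, 226), (352, 9.3, 226), (355, 10.2, 226), (358, 11.4, 224), (361, 40.0, -2), (364, 42.7, -1), (367, 45.4, 0), (370, 48.3, 0)]Traceback (most recent call last):
  File "<stdin>", line 6, in <module>
ValueError: cannot convert float NaN to integer
```

Run:
```python
from h import *
d=pickle.load(open("d_3.pkl","rb"));w=d["wrist"]
s=d["s"];R=axes(s);y=R[:,1];T=s["eef_pos"]
P=cloud(w);L=((P-T)@y)*1e3; A=np.nan_to_num(P[...,2]*1e3,nan=-99)
for v in(190,200,215,230,250):
    print(v,[(u,round(float(L[v,u]),1),round(float(A[v,u]))) for u in list(range(276,296,2))+list(range(346,368,2))])
```

```text
190 [(276, -42.0, 0), (278, -40.0, 0), (280, -38.3, -2), (282, -35.6, 6), (284, -33.6, 7), (286, -31.6, 8), (288, -29.9, 7), (290, -27.9, 8), (292, -26.1, 7), (294, -24.2, 7), (346, 24.4, 8), (348, 26.4, 7), (350, 28.1, 9), (352, 30.1, 8), (354, 32.0, 7), (356, 34.0, 6), (358, 35.7, 8), (360, 37.7, 6), (362, 40.6, -2), (364, 42.5, -2), (366, 44.3, -1)]
200 [(276, -42.0, -1), (278, -40.2, -2), (280, -37.3, 7), (282, -35.2, 8), (284, -33.4, 8), (286, -31.6, 7), (288, -13.1, 193), (290, -12.1, 195), (292, -11.4, 194), (294, -10.6, 194), (346, 9.9, 194), (348, 10.6, 194), (350, 28.2, 7), (352, 30.1, 7), (354, 31.9, 7), (356, 33.7, 8), (358, 35.6, 7), (360, 37.4, 8), (362, 40.3, 0), (364, 42.2, 0), (366, 44.2, -1)]
215 [(276, -41.8, -1), (278, -39.7, 1), (280, -37.2, 6), (282, -35.3, 6), (284, -33.4, 6), (286, -13.6, 196), (288, -12.7, 197), (290, -11.6, 200), (292, -10.9, 200), (294, -10.1, 200), (346, 9.4, 200), (348, 10.2, 199), (350, 11.1, 197), (352, 12.1, 195), (354, 31.8, 7), (356, 33.6, 7), (358, 35.5, 7), (360, 37.5, 6), (362, 40.2, -1), (364, 41.8, 2), (366, 44.0, -1)]
230 [(276, -41.7, -2), (278, -39.6, 0), (280, -37.0, 7), (282, -35.0, 7), (284, -33.2, 7), (286, -31.2, 9), (288, -29.6, 6), (290, -12.2, 192), (292, -11.3, 195), (294, -10.3, 197), (346, 9.7, 195), (348, 10.6, 193), (350, 28.0, 6), (352, 29.8, 7), (354, 31.6, 7), (356, 33.6, 7), (358, 35.4, 7), (360, 37.2, 7), (362, 40.2, -2), (364, 42.0, -1), (366, 43.9, -1)]
250 [(276, -41.4, -1), (278, -39.6, -2), (280, -36.8, 6), (282, -34.9, 7), (284, -33.1, 7), (286, -31.3, 7), (288, -29.4, 7), (290, -12.8, 185), (292, -11.8, 186), (294, -10.9, 188), (346, 10.4, 186), (348, 11.3, 185), (350, 27.8, 7), (352, 29.6, 8), (354, 31.4, 8), (356, 33.3, 7), (358, 35.3, 6), (360, 37.1, 7), (362, 39.8, 0), (364, 41.6, 0), (366, 43.7, -1)]
```

{"api": "send_rows", "payload": {
  "steps": [0.9,1.1,-2.9,-2.6,0.88,-0.19,0,0.9,3.5,16.6,-17,0,0,0,0.9,3.5,16.6,-17,0,0,0,0.9,3.5,16.6,-17,0,0,0,0.9,0,0,0,0,0,0]
}}

```text
t: 7.18
eef_pos: [0.5814, -0.3792, 0.0808]
ee_rot: [-179.6, -20.3, 78.2]
wrist_force: [-0.5, 1.4, -2.2]
finger_gap: 0.269
```

Run:
```python
from h import *
d=grab("4");rpt(d["s"])
for n,q in(("top",(.58,-.41,.08)),("side",(.58,-.41,.08))):
    u,v=proj(d[n],np.array(q)).astype(int);print(u,v);cv2.imwrite(f"pics/{n}_4c.png",cv2.resize(d[n]["image"][max(v-60,0):v+60,u-60:u+60],(600,600),interpolation=cv2.INTER_CUBIC))
```

```text
{'t': 7.1833, 'q': [23.5425, 46.8307, 25.5642, 79.2257, -37.0697, 73.3709, 47.8751], 'eef_pos': [0.5814, -0.3792, 0.0808], 'ee_rot': [-179.646, -20.2764, 78.1909], 'wrist_force': [-0.4832, 1.3656, -2.1518], 'finger_gap': 0.2692}
t 7.18 q [24.0, 47.0, 26.0, 79.0, -37.0, 73.0, 48.0] TCP [ 581.4 -379.2   80.8] G [ 580.1 -385.7   98.6] z [ 0.065  0.34  -0.938] y [ 0.979 -0.203 -0.006] tilt 20.28 head 79.2 yhead -11.69 F [-0.5  1.4 -2.2] gap 0.269
386 223
390 284
```

View pics/side_4c.png

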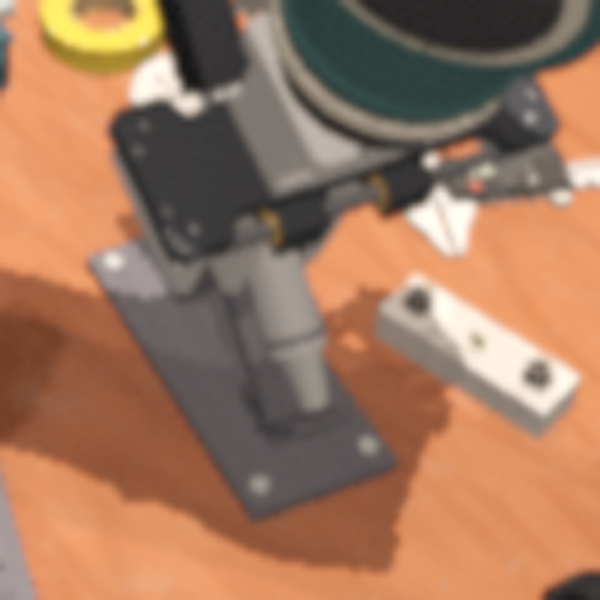

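View pics/wrist_4.png

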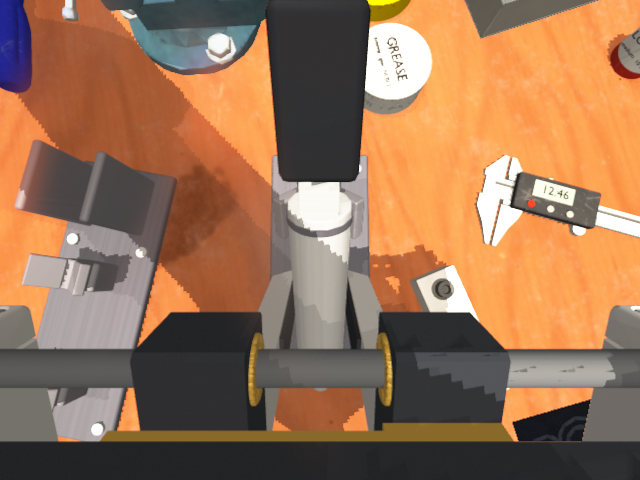

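{"api": "send_rows", "payload": {
  "steps": [0.9,0.3,1.4,-1.4,0,0,0,0.9,0,0,0,0,0,0]
}}

```text
t: 7.5
eef_pos: [0.5809, -0.3831, 0.0827]
ee_rot: [-179.9, -20.0, 78.1]
wrist_force: [0.3, -0.3, -2.0]
finger_gap: 0.27
```

{"api": "send_rows", "payload": {
  "steps": [0.9,0.2,0.7,-0.7,0,0,0,0.9,0,0,0,0,0,0]
}}

```text
t: 7.67
eef_pos: [0.5812, -0.3817, 0.0816]
ee_rot: [-179.8, -20.0, 78.1]
wrist_force: [-0.1, -0.4, -2.5]
finger_gap: 0.269
```

{"api": "send_rows", "payload": {
  "steps": [0.9,0.2,0.7,-0.7,0,0,0,0.9,0,0,0,0,0,0]
}}

```text
t: 7.83
eef_pos: [0.5814, -0.3807, 0.0807]
ee_rot: [-179.8, -20.0, 78.1]
wrist_force: [0.1, 0.1, -2.2]
finger_gap: 0.274
```

{"api": "send_rows", "payload": {
  "steps": [0.9,0.3,1.4,-1.4,0,0,0,0.9,0,0,0,0,0,0,0.9,0,0,0,0,0,0]
}}

```text
t: 8.08
eef_pos: [0.5817, -0.3792, 0.0792]
ee_rot: [-179.8, -20.0, 78.1]
wrist_force: [-0.6, -0.0, -1.2]
finger_gap: 0.269
```

{"api": "send_rows", "payload": {
  "steps": [0.9,0.2,0.7,-0.7,0,0,0,0.9,0,0,0,0,0,0]
}}

```text
t: 8.25
eef_pos: [0.5819, -0.3785, 0.0785]
ee_rot: [-179.8, -20.0, 78.1]
wrist_force: [0.4, 0.1, -2.0]
finger_gap: 0.27
```

{"api": "send_rows", "payload": {
  "steps": [0.9,0.2,0.7,-0.7,0,0,0,0.9,0,0,0,0,0,0]
}}

```text
t: 8.42
eef_pos: [0.5821, -0.3777, 0.0778]
ee_rot: [-179.8, -20.0, 78.1]
wrist_force: [0.1, 1.3, -1.7]
finger_gap: 0.271
```

{"api": "send_rows", "payload": {
  "steps": [0.9,0.2,0.7,-0.7,0,0,0,0.9,0,0,0,0,0,0]
}}

```text
t: 8.58
eef_pos: [0.5821, -0.3775, 0.0773]
ee_rot: [-179.8, -20.0, 78.1]
wrist_force: [-2.4, -2.1, -0.2]
finger_gap: 0.269
```

{"api": "send_rows", "payload": {
  "steps": [0.9,0.2,0.7,-0.7,0,0,0,0.9,0,0,0,0,0,0]
}}

```text
t: 8.75
eef_pos: [0.582, -0.3774, 0.0771]
ee_rot: [-179.8, -20.0, 78.1]
wrist_force: [-5.3, -2.8, 6.1]
finger_gap: 0.272
```

{"api": "send_rows", "payload": {
  "steps": [0.9,0.2,0.7,-0.7,0,0,0,0.9,0,0,0,0,0,0]
}}

```text
t: 8.92
eef_pos: [0.5819, -0.3774, 0.0768]
ee_rot: [-179.8, -19.9, 78.0]
wrist_force: [-8.2, -5.0, 11.7]
finger_gap: 0.266
```

{"api": "send_rows", "payload": {
  "steps": [0.9,-1.2,-0.3,0.7,0,0,0,0.9,0,0,0,0,0,0]
}}

```text
t: 9.08
eef_pos: [0.5816, -0.3769, 0.077]
ee_rot: [-179.9, -20.0, 78.1]
wrist_force: [-0.5, -6.5, 3.8]
finger_gap: 0.27
```

{"api": "send_rows", "payload": {
  "steps": [0.9,-0.15,-0.7,-0.7,0,0,0,0.9,0,0,0,0,0,0]
}}

```text
t: 9.25
eef_pos: [0.5816, -0.3773, 0.0766]
ee_rot: [-179.9, -20.0, 78.1]
wrist_force: [-2.0, -2.7, 8.5]
finger_gap: 0.27
```

{"api": "send_rows", "payload": {
  "steps": [0.9,-0.15,-0.7,-0.7,0,0,0,0.9,0,0,0,0,0,0]
}}

```text
t: 9.42
eef_pos: [0.5814, -0.3779, 0.0759]
ee_rot: [-179.9, -20.0, 78.1]
wrist_force: [-2.4, -2.7, 8.8]
finger_gap: 0.271
```

{"api": "send_rows", "payload": {
  "steps": [0.9,-0.15,-0.7,-0.7,0,0,0,0.9,0,0,0,0,0,0]
}}

```text
t: 9.58
eef_pos: [0.5813, -0.3785, 0.0752]
ee_rot: [-179.9, -20.0, 78.1]
wrist_force: [-2.8, -2.0, 9.6]
finger_gap: 0.27
```

{"api": "send_rows", "payload": {
  "steps": [0.9,-0.15,-0.7,-0.7,0,0,0,0.9,0,0,0,0,0,0]
}}

```text
t: 9.75
eef_pos: [0.5812, -0.3793, 0.0745]
ee_rot: [-179.9, -20.0, 78.1]
wrist_force: [-1.8, -1.7, 9.1]
finger_gap: 0.271
```

{"api": "send_rows", "payload": {
  "steps": [0.9,-0.15,-0.7,-0.7,0,0,0,0.9,0,0,0,0,0,0]
}}

```text
t: 9.92
eef_pos: [0.5812, -0.3794, 0.0743]
ee_rot: [-179.9, -20.1, 78.1]
wrist_force: [-5.1, 0.8, 14.2]
finger_gap: 0.272
```

{"api": "send_rows", "payload": {
  "steps": [0.9,-0.15,-0.7,-0.7,0,0,0,0.9,0,0,0,0,0,0]
}}

```text
t: 10.08
eef_pos: [0.5812, -0.3795, 0.0742]
ee_rot: [-179.9, -20.2, 78.2]
wrist_force: [-7.3, 5.9, 22.7]
finger_gap: 0.267
```

{"api": "send_rows", "payload": {
  "steps": [0.9,0.15,0.7,0.7,0,0,0,0.5,0,0,0,0,0,0,0.2,0,0,0,0,0,0,0,0,0,0,0,0,0,0,0,0,0,0,0,0]
}}

```text
t: 10.5
eef_pos: [0.5808, -0.3793, 0.0727]
ee_rot: [-179.8, -20.1, 78.1]
wrist_force: [-1.1, 0.5, 1.0]
finger_gap: 0.515
```

{"api": "send_rows", "payload": {
  "steps": [0,0,0,0,0,0,0,0,0,0,0,0,0,0,0,-1,-5,14,0,0,0,0,-2,-10,28,0,0,0,0,-2,-10,28,0,0,0]
}}

```text
t: 10.92
eef_pos: [0.5753, -0.4047, 0.1443]
ee_rot: [-179.7, -20.0, 78.1]
wrist_force: [0.7, 0.3, 1.0]
finger_gap: 0.872
```

{"api": "send_rows", "payload": {
  "steps": [0,-2,-10,28,0,0,0,0,-2,-10,28,0,0,0,0,0,0,20,0,0,0,0,0,0,0,0,0,0]
}}

```text
t: 11.25
eef_pos: [0.572, -0.427, 0.2248]
ee_rot: [179.9, -19.8, 78.1]
wrist_force: [0.5, 0.0, -0.0]
finger_gap: 1.0
```

Run:
```python
from h import *
d=grab("5");rpt(d["s"])
for n,q in(("top",(.58,-.36,.1)),("side",(.58,-.36,.1))):
    u,v=proj(d[n],np.array(q)).astype(int);print(u,v);cv2.imwrite(f"pics/{n}_5c.png",cv2.resize(d[n]["image"][max(v-60,0):v+60,u-60:u+60],(600,600),interpolation=cv2.INTER_CUBIC))
```

```text
{'t': 11.25, 'q': [26.467, 41.8781, 28.4279, 68.5663, -33.9768, 87.6116, 44.3816], 'eef_pos': [0.572, -0.427, 0.2248], 'ee_rot': [179.8643, -19.8029, 78.1338], 'wrist_force': [0.5137, 0.0304, -0.0446], 'finger_gap': 0.9995}
t 11.25 q [26.0, 42.0, 28.0, 69.0, -34.0, 88.0, 44.0] TCP [ 572.  -427.   224.8] G [ 570.6 -433.3  242.7] z [ 0.072  0.331 -0.941] y [ 0.978 -0.206  0.002] tilt 19.8 head 77.7 yhead -11.91 F [ 0.5  0.  -0. ] gap 1.0
363 221
376 265
```

View pics/side_5c.png

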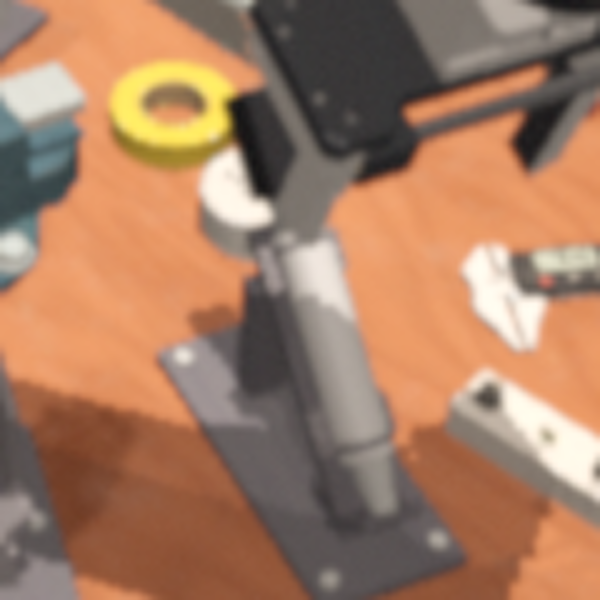

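View pics/wrist_5.png

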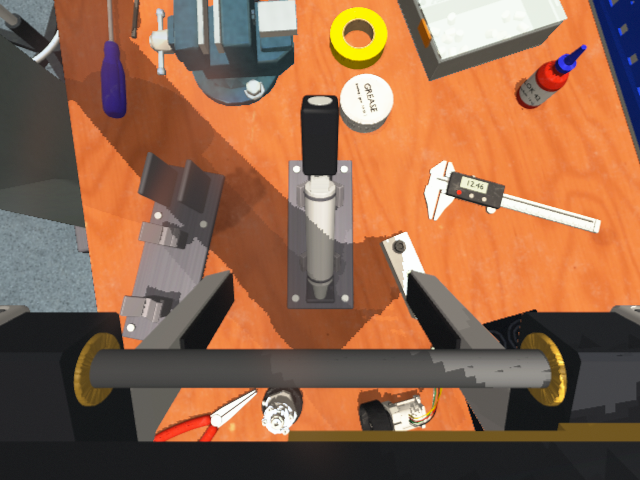

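View pics/top_5c.png

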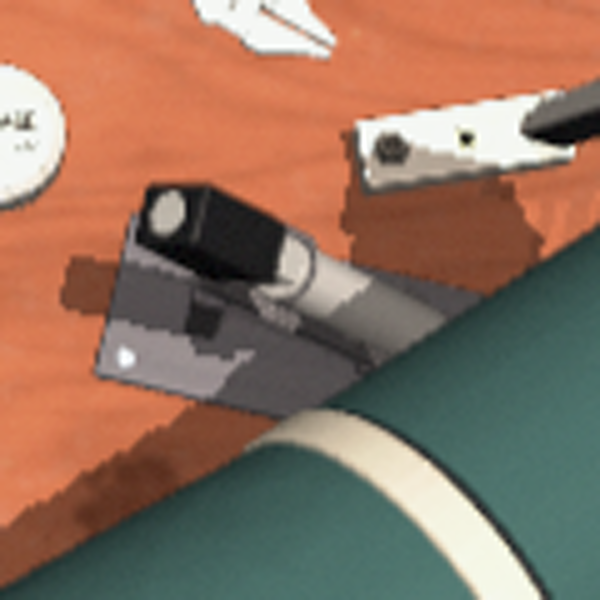

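{"api": "send_rows", "payload": {
  "steps": [0,5.5,26.5,18,-6.85,1.44,0,0,5.5,26.5,12,-6.85,1.44,0,0,5.5,26.5,10,-6.85,1.44,0,0,5.5,26.5,0,-6.85,1.44,0,0,5.5,26.5,0,-6.85,1.44,0]
}}

```text
t: 11.82
eef_pos: [0.5946, -0.3144, 0.2523]
ee_rot: [-179.4, 9.0, 78.0]
wrist_force: [1.0, -0.8, -0.4]
finger_gap: 0.995
```

{"api": "send_rows", "payload": {
  "steps": [0,0,0,-20,0,0,0,0,0,0,0,0,0,0,0,0,0,0,0,0,0]
}}

```text
t: 12.07
eef_pos: [0.5939, -0.3147, 0.2308]
ee_rot: [-179.2, 8.8, 78.0]
wrist_force: [-0.9, -1.0, 1.4]
finger_gap: 0.998
```

Run:
```python
from h import *
d=grab("6");rpt(d["s"])
for n,q in(("top",(.58,-.36,.1)),("side",(.58,-.36,.1))):
    u,v=proj(d[n],np.array(q)).astype(int);print(u,v);cv2.imwrite(f"pics/{n}_6c.png",cv2.resize(d[n]["image"][max(v-60,0):v+60,u-60:u+60],(600,600),interpolation=cv2.INTER_CUBIC))
```

```text
{'t': 12.0667, 'q': [-5.0756, 31.3708, 38.4905, 85.8914, -11.1604, 67.1841, 20.9632], 'eef_pos': [0.5939, -0.3147, 0.2308], 'ee_rot': [-179.1728, 8.764, 78.0104], 'wrist_force': [-0.8962, -0.9628, 1.3555], 'finger_gap': 0.9979}
t 12.07 q [-5.0, 31.0, 38.0, 86.0, -11.0, 67.0, 21.0] TCP [ 593.9 -314.7  230.8] G [ 594.8 -312.   249.6] z [-0.046 -0.146 -0.988] y [ 0.978 -0.21  -0.014] tilt 8.8 head -107.4 yhead -12.12 F [-0.9 -1.   1.4] gap 0.998
363 221
376 265
```

View pics/wrist_6.png

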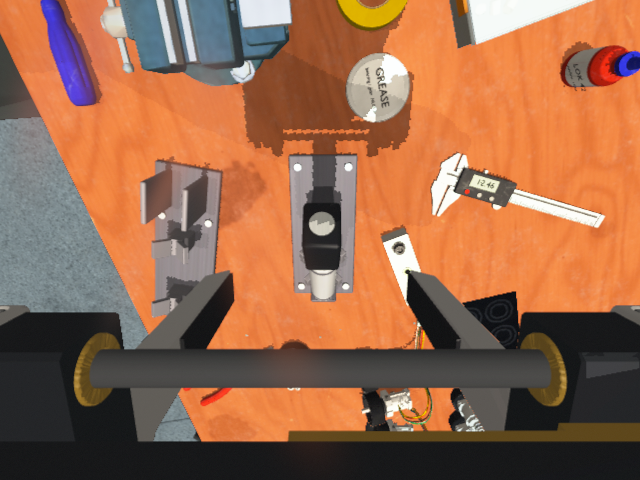

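View pics/side_6c.png

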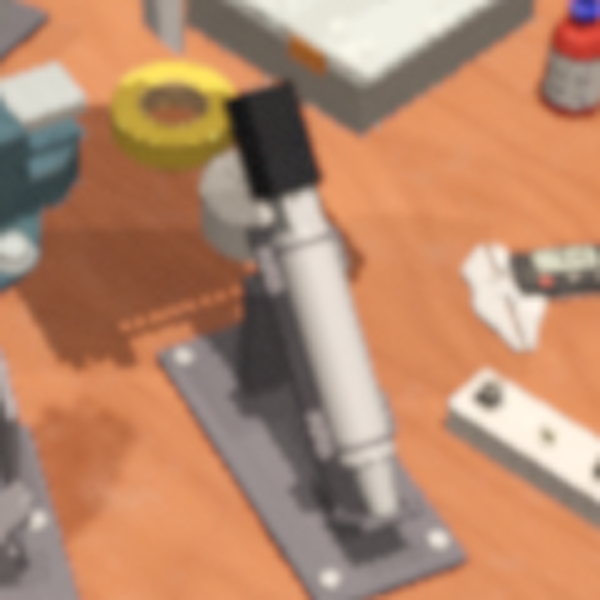

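```bash
cat >> h.py <<'E'
def go(Gt,t,y,s=None,back=0,N=1):
    """rotvec+shift from now to grasp point Gt(mm) with tool z t, tool y y"""
    from cell import arm
    s=s or arm.get_state();R=axes(s)
    t=np.array(t)/np.linalg.norm(t);y=np.array(y,float);y-=t*(y@t);y/=np.linalg.norm(y)
    if y@R[:,1]<0:y=-y
    Rt=np.stack([np.cross(y,t),y,t],1)
    rv=Ro.from_matrix(Rt@R.T).as_rotvec(degrees=True)
    T=np.array(Gt)+(19-back)*t;D=T-s["eef_pos"]*1e3
    print("TCP target",T.round(1),"shift",D.round(1),"rotvec",rv.round(2),"|",np.linalg.norm(D).round(1),np.linalg.norm(rv).round(2))
E
python3 - <<'E'
from h import *
u=np.array([np.cos(np.deg2rad(78.1)),np.sin(np.deg2rad(78.1)),0]);z=np.array([0,0,1]);e=np.array([u[1],-u[0],0])
a=(u+z)/2**.5;N=np.array([569,-438.5,39]);G=N+178*a
t=-np.sin(np.deg2rad(15))*u-np.cos(np.deg2rad(15))*z
print(G,t);go(G,t,e,back=70);go(G,t,e);print(-t*70)
w=pickle.load(open("d_6.pkl","rb"))["wrist"];print(proj(w,(N+198*a)/1e3),proj(w,(N+148*a)/1e3),proj(w,(N+173*a)/1e3))
E
```

```text
[ 594.95389125 -315.33995969  164.86500705] [-0.05336957 -0.25325676 -0.96592583]
TCP target [ 597.7 -302.4  214.1] shift [  4.1  15.3 -18.3] rotvec [-6.2   0.68  0.48] | 24.2 6.25
TCP target [ 593.9 -320.2  146.5] shift [  0.4  -2.5 -86. ] rotvec [-6.2   0.68  0.48] | 86.0 6.25
[ 3.73586993 17.72797328 67.61480784]
[323.25210219 223.64907708] [323.52213376 250.56616028] [323.39934503 238.32642723]
```

{"api": "send_rows", "payload": {
  "steps": [0,2,7.5,-9,-3.1,0.34,0.24,0,2.1,7.8,-9.3,-3.1,0.34,0.24,0,0,0,0,0,0,0,0,0,0,0,0,0,0]
}}

```text
t: 12.55
eef_pos: [0.5984, -0.3003, 0.2133]
ee_rot: [-179.9, 15.0, 78.3]
wrist_force: [0.6, -0.5, 1.1]
finger_gap: 1.002
```

Run:
```python
from h import *
rpt()
u=np.array([np.cos(np.deg2rad(78.1)),np.sin(np.deg2rad(78.1)),0]);z=np.array([0,0,1]);e=np.array([u[1],-u[0],0])
a=(u+z)/2**.5;N=np.array([569,-438.5,39]);G=N+178*a
t=-np.sin(np.deg2rad(15))*u-np.cos(np.deg2rad(15))*z
go(G,t,e)
```

```text
t 12.55 q [-11.0, 32.0, 41.0, 89.0, -6.0, 62.0, 15.0] TCP [ 598.4 -300.3  213.3] G [ 599.4 -295.5  231.7] z [-0.054 -0.253 -0.966] y [ 0.979 -0.203 -0.002] tilt 14.96 head -102.1 yhead -11.73 F [ 0.6 -0.5  1.1] gap 1.002
TCP target [ 593.9 -320.2  146.5] shift [ -4.4 -19.8 -66.8] rotvec [-0.05 -0.08 -0.17] | 69.8 0.19
```

{"api": "send_rows", "payload": {
  "steps": [0,-1.5,-6.7,-22.3,0,0,0,0,-1.5,-6.7,-22.3,0,0,-0.17,0.2,-1.4,-6.4,-22.2,0,0,0,0.9,0,0,0,0,0,0,0.9,0,0,0,0,0,0]
}}

```text
t: 12.97
eef_pos: [0.5932, -0.3219, 0.1471]
ee_rot: [-179.9, 15.0, 78.0]
wrist_force: [-0.6, 0.2, 0.3]
finger_gap: 0.823
```

{"api": "send_rows", "payload": {
  "steps": [0.9,0,0,0,0,0,0,0.9,0,0,0,0,0,0,0.9,0,0,0,0,0,0,0.9,0,0,0,0,0,0,0.9,0,0,0,0,0,0]
}}

```text
t: 13.38
eef_pos: [0.5944, -0.3199, 0.1472]
ee_rot: [-180.0, 15.0, 78.1]
wrist_force: [-0.0, 0.4, 0.1]
finger_gap: 0.467
```

{"api": "send_rows", "payload": {
  "steps": [0.9,0,0,0,0,0,0,0.9,0,0,0,0,0,0,0.9,0,0,0,0,0,0,0.9,0,0,0,0,0,0]
}}

```text
t: 13.72
eef_pos: [0.594, -0.32, 0.1467]
ee_rot: [-179.9, 15.0, 78.1]
wrist_force: [-1.6, 2.2, 2.7]
finger_gap: 0.269
```

```bash
python3 -c "
from h import *
rpt()"
```

```text
t 13.72 q [-8.0, 36.0, 39.0, 92.0, -9.0, 55.0, 17.0] TCP [ 594.  -320.   146.7] G [ 595.  -315.2  165.1] z [-0.054 -0.253 -0.966] y [ 0.979 -0.206 -0.001] tilt 14.98 head -102.1 yhead -11.9 F [-1.6  2.2  2.7] gap 0.269
```

{"api": "send_rows", "payload": {
  "steps": [0.9,0,0,0,0,0,0,0.9,0,0,0,0,0,0,0.9,0,0,8,0,0,0,0.9,0,0,16,0,0,0,0.9,0,0,20,0,0,0]
}}

```text
t: 14.13
eef_pos: [0.5936, -0.3198, 0.1905]
ee_rot: [-179.8, 15.0, 78.1]
wrist_force: [0.4, 0.4, -1.9]
finger_gap: 0.274
```

{"api": "send_rows", "payload": {
  "steps": [0.9,0,0,30,0,0,0,0.9,0,0,30,0,0,0,0.9,0,0,20,4.89,-1.03,0,0.9,0,0,20,4.89,-1.03,0,0.9,0,0,20,4.89,-1.03,0]
}}

```text
t: 14.55
eef_pos: [0.5945, -0.3195, 0.3131]
ee_rot: [179.9, -0.2, 78.2]
wrist_force: [0.3, -0.0, -2.4]
finger_gap: 0.274
```

{"api": "send_rows", "payload": {
  "steps": [0.9,0,0,0,4.89,-1.03,0,0.9,0,0,0,4.89,-1.03,0,0.9,0,0,0,4.89,-1.03,0,0.9,0,0,0,4.89,-1.03,0,0.9,0,0,0,4.89,-1.03,0]
}}

```text
t: 14.97
eef_pos: [0.594, -0.3206, 0.3117]
ee_rot: [179.9, -25.2, 78.2]
wrist_force: [0.5, 1.4, -1.6]
finger_gap: 0.278
```

{"api": "send_rows", "payload": {
  "steps": [0.9,0,0,0,4.89,-1.03,0,0.9,0,0,0,0,0,0,0.9,0,0,0,0,0,0]
}}

```text
t: 15.22
eef_pos: [0.5934, -0.3215, 0.3099]
ee_rot: [-179.9, -29.9, 78.0]
wrist_force: [0.3, 0.5, -2.3]
finger_gap: 0.276
```

Run:
```python
from h import *
d=grab("7");rpt(d["s"])
```

```text
{'t': 15.2167, 'q': [22.0523, 36.4327, 28.5139, 69.5938, -40.3206, 96.6504, 38.3996], 'eef_pos': [0.5934, -0.3215, 0.3099], 'ee_rot': [-179.8789, -29.8988, 77.9569], 'wrist_force': [0.2572, 0.5422, -2.3036], 'finger_gap': 0.2762}
t 15.22 q [22.0, 36.0, 29.0, 70.0, -40.0, 97.0, 38.0] TCP [ 593.4 -321.5  309.9] G [ 591.4 -330.8  326.4] z [ 0.102  0.488 -0.867] y [ 0.978 -0.208 -0.002] tilt 29.9 head 78.2 yhead -11.98 F [ 0.3  0.5 -2.3] gap 0.276
```

View pics/side_7.png

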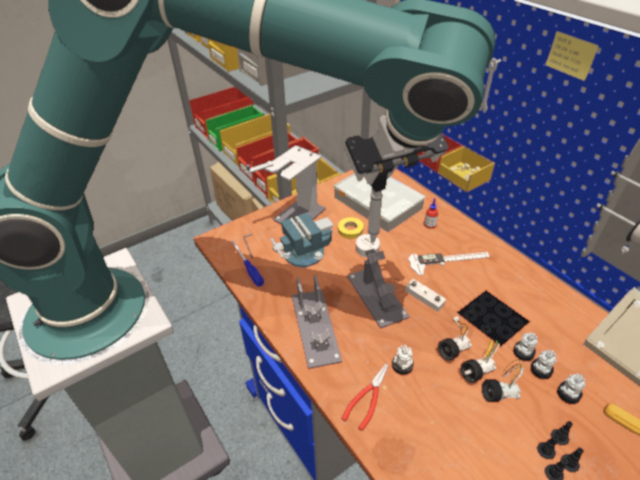

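View pics/wrist_7.png

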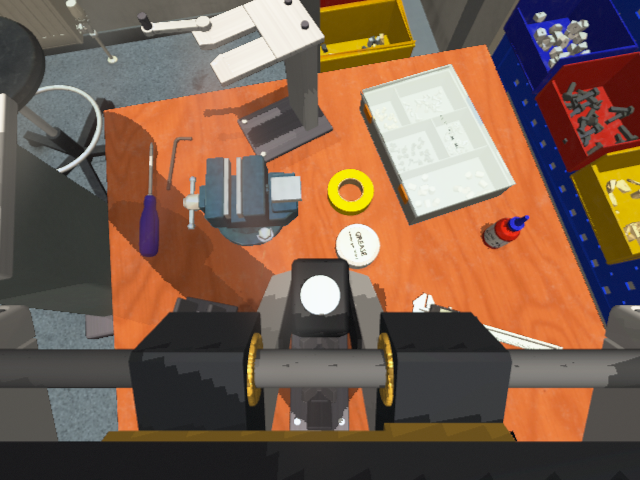

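{"api": "send_rows", "payload": {
  "steps": [0.9,-8.2,21.7,0,0,0,-4.7,0.9,-8.2,21.7,0,0,0,-4.7,0.9,-8.2,21.7,0,0,0,-4.7,0.9,-8.2,21.7,0,0,0,-4.7,0.9,-8.2,21.7,0,0,0,-4.7]
}}

```text
t: 15.78
eef_pos: [0.5528, -0.2097, 0.3111]
ee_rot: [180.0, -30.0, 54.5]
wrist_force: [1.0, -0.8, -1.8]
finger_gap: 0.275
```

{"api": "send_rows", "payload": {
  "steps": [0.9,-8.2,21.7,0,0,0,-4.7,0.9,-8.2,21.7,0,0,0,-4.7,0.9,-8.2,21.7,0,0,0,-4.7,0.9,-8.2,21.7,0,0,0,-4.7,0.9,-8.2,21.7,0,0,0,-4.7]
}}

```text
t: 16.2
eef_pos: [0.5117, -0.1012, 0.3115]
ee_rot: [179.9, -30.1, 31.1]
wrist_force: [1.4, -0.6, -1.7]
finger_gap: 0.274
```

{"api": "send_rows", "payload": {
  "steps": [0.9,-8.2,21.7,0,0,0,-4.7,0.9,-8.2,21.7,0,0,0,-4.7,0.9,-8.2,21.7,0,0,0,-4.7,0.9,0,0,0,0,0,0,0.9,0,0,0,0,0,0]
}}

```text
t: 16.62
eef_pos: [0.4909, -0.0463, 0.3114]
ee_rot: [-179.9, -29.9, 19.4]
wrist_force: [0.2, -1.5, -0.9]
finger_gap: 0.278
```

```bash
cat >> h.py <<'E'
def crops(tag,P,r=80,d=None,names=("top","side")):
    d=d or pickle.load(open(f"d_{tag}.pkl","rb"));o=[]
    for n in names:
        u,v=proj(d[n],np.array(P)).round().astype(int);v=max(v,r);u=max(u,r)
        print(n,"crop origin",u-r,v-r,"scale",400/(2*r));o.append(cv2.resize(d[n]["image"][v-r:v+r,u-r:u+r],(400,400),interpolation=cv2.INTER_CUBIC))
    cv2.imwrite(f"pics/c_{tag}.png",np.hstack(o))
E
python3 - <<'E'
from h import *
d=grab("8");rpt(d["s"]);crops("8",(.5,-.03,.25),80)
E
```

```text
{'t': 16.6167, 'q': [-8.8779, -11.1696, 18.1424, 123.1732, -16.0541, 42.0688, -51.2717], 'eef_pos': [0.4909, -0.0463, 0.3114], 'ee_rot': [-179.9449, -29.9415, 19.4254], 'wrist_force': [0.165, -1.4747, -0.9222], 'finger_gap': 0.2777}
t 16.62 q [-9.0, -11.0, 18.0, 123.0, -16.0, 42.0, -51.0] TCP [490.9 -46.3 311.4] G [482.  -49.5 327.8] z [ 0.47   0.167 -0.867] y [ 0.333 -0.943 -0.001] tilt 29.94 head 19.5 yhead -70.55 F [ 0.2 -1.5 -0.9] gap 0.278
top crop origin 103 164 scale 2.5
side crop origin 185 76 scale 2.5
```

View pics/c_8.png

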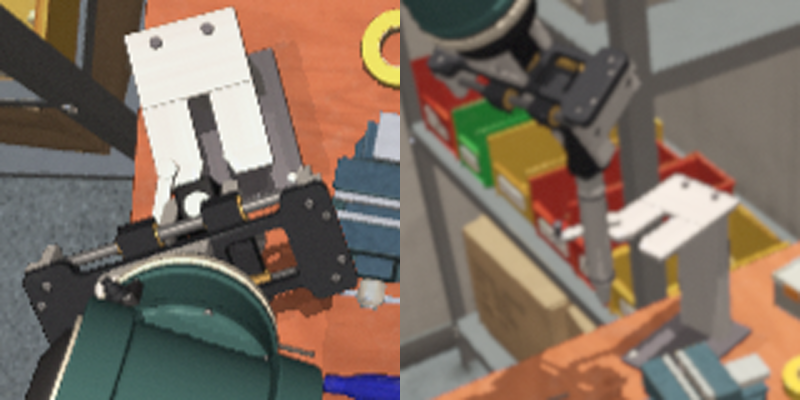

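View pics/wrist_8.png

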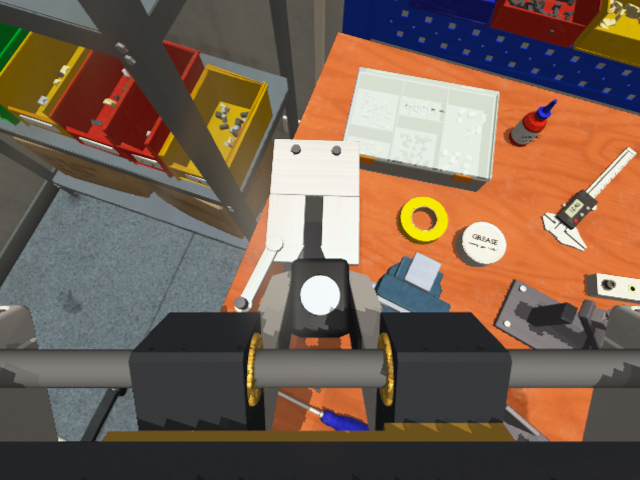

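Run:
```python
from h import *
d=pickle.load(open("d_8.pkl","rb"))
o=rectify(d["wrist"],(.580,-.012),17,.19)
cv2.imwrite("pics/plate_w.png",o)
im=d["side"]["image"];a=cv2.resize(im[85:215,370-140+0:370-140+130],(600,600),interpolation=cv2.INTER_CUBIC)
# overlay vertical axis from G
s=d["s"];R=axes(s);G=s["eef_pos"]-.019*R[:,2]
L=proj(d["side"],np.array([G+[0,0,h] for h in(-.178,-.153,-.047,-.03,.02)]));print(L.round(1))
for p in L:
    q=((p-[230,85])*600/130).astype(int);cv2.circle(a,tuple(int(x) for x in q),3,(0,0,255),-1)
cv2.imwrite("pics/side_vert.png",a)
```

```text
[[266.9 195.8]
 [266.  187.6]
 [261.5 150.4]
 [260.7 144. ]
 [258.4 124.2]]
```

View pics/plate_w.png

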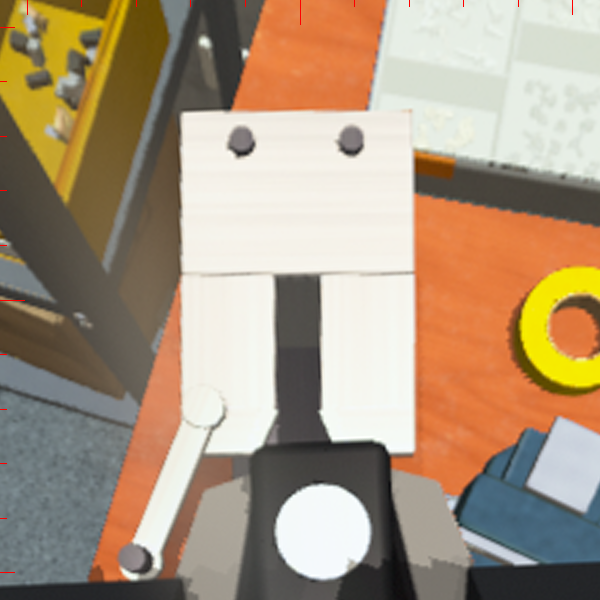

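View pics/side_vert.png

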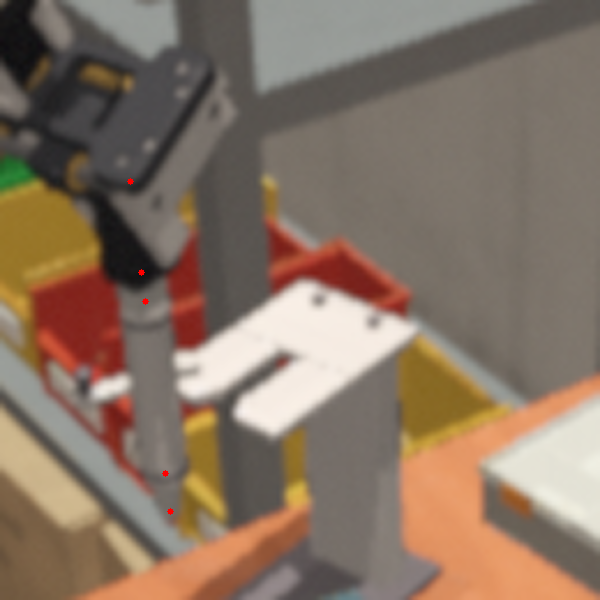

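Run:
```python
from h import *
d=pickle.load(open("d_8.pkl","rb"));s=d["s"];R=axes(s);G=s["eef_pos"]-.019*R[:,2]
for n in("top","wrist"):
    c=d[n];p=proj(c,G+[0,0,.02]);print(n,"pred",p)
    h=cv2.cvtColor(c["image"],cv2.COLOR_BGR2HSV);u,v=p.astype(int);r=12 if n=="top" else 40
    m=((h[v-r:v+r,u-r:u+r,1]<40)&(h[v-r:v+r,u-r:u+r,2]>150)).astype(np.uint8)
    nn,l,st,ce=cv2.connectedComponentsWithStats(m)
    for i in range(1,nn):
        if st[i,4]>15:print("  blob",ce[i]+[u-r,v-r],st[i])
    for i in range(1,nn):
        if st[i,4]>15:
            q=plane(c,*(ce[i]+[u-r,v-r])[:,None],G[2]+.02)[0];D=(q-G)*1e3;a=np.deg2rad(17);print("   world diff",D.round(1),"rack",(D[:2]@[np.cos(a),np.sin(a)]).round(1),(D[:2]@[-np.sin(a),np.cos(a)]).round(1))
```

```text
top pred [180.63538087 246.13456266]
  blob [169.6625 243.7375] [ 0  0  6 20 80]
  blob [176.78125 235.21875] [ 5  0 10  5 32]
  blob [180.31147541 245.03278689] [ 9  7  9 10 61]
  blob [175.47619048 254.04761905] [ 0 18 16  5 21]
   world diff [ 3.4 17.6 20. ] rack 8.4 15.8
   world diff [17.4  7.2 20. ] rack 18.7 1.8
   world diff [ 1.7  0.6 20. ] rack 1.9 0.1
   world diff [-12.9   7.3  20. ] rack -10.2 10.8
wrist pred [314.63693792 292.05553166]
  blob [285.74683544 256.25316456] [  0   0  27  10 237]
  blob [340.18145161 255.8266129 ] [ 49   0  31  12 248]
  blob [279.71540881 296.75471698] [  0  19  16  60 636]
  blob [351.86567164 280.7761194 ] [76 20  4 24 67]
  blob [319.70023981 294.77378098] [  26   23   40   40 1251]
   world diff [10.8 17.5 20. ] rack 15.4 13.6
   world diff [19.  -5.3 20. ] rack 16.6 -10.7
   world diff [-6.9 13.5 20. ] rack -2.6 15.0
   world diff [ 10.  -13.7  20. ] rack 5.6 -16.0
   world diff [-0.4 -2.5 20. ] rack -1.1 -2.2
```

Run:
```python
from h import *
a=np.deg2rad(17);u=np.array([np.cos(a),np.sin(a),0]);e=np.array([u[1],-u[0],0]);z=np.array([0,0,1])
O=np.array([576.4,-12.1,0]);t=.5*u-.866*z
go(O-100*u+[0,0,300],t,e)
```

```text
TCP target [489.9 -38.6 283.5] shift [ -1.5   9.9 -27. ] rotvec [-0.02 -0.18 -2.28] | 28.8 2.29
```

{"api": "send_rows", "payload": {
  "steps": [0.9,-0.7,5,-13,0,-0.1,-1.1,0.9,-0.7,4.9,-14,0,-0.1,-1.1,0.9,0,0,0,0,0,0,0.9,0,0,0,0,0,0]
}}

```text
t: 17.1
eef_pos: [0.4897, -0.0386, 0.2829]
ee_rot: [-179.9, -29.9, 17.0]
wrist_force: [1.1, -1.0, -1.4]
finger_gap: 0.276
```

Run:
```python
from h import *
d=grab("9");rpt(d["s"]);crops("9",(.5,-.03,.22),60)
w=d["wrist"]["image"];cv2.imwrite("pics/w9c.png",cv2.resize(w[120:340,200:440],(800,733),interpolation=cv2.INTER_CUBIC)[:600])
```

```text
{'t': 17.1, 'q': [-8.8552, -10.1483, 16.5004, 126.3254, -15.7475, 37.0926, -54.4706], 'eef_pos': [0.4897, -0.0386, 0.2829], 'ee_rot': [-179.9368, -29.9115, 17.039], 'wrist_force': [1.0641, -1.0017, -1.4044], 'finger_gap': 0.276}
t 17.1 q [-9.0, -10.0, 17.0, 126.0, -16.0, 37.0, -54.0] TCP [489.7 -38.6 282.9] G [480.6 -41.4 299.4] z [ 0.476  0.147 -0.867] y [ 0.294 -0.956 -0.001] tilt 29.91 head 17.2 yhead -72.93 F [ 1.1 -1.  -1.4] gap 0.276
top crop origin 126 187 scale 3.3333333333333335
side crop origin 207 106 scale 3.3333333333333335
```

View pics/w9c.png

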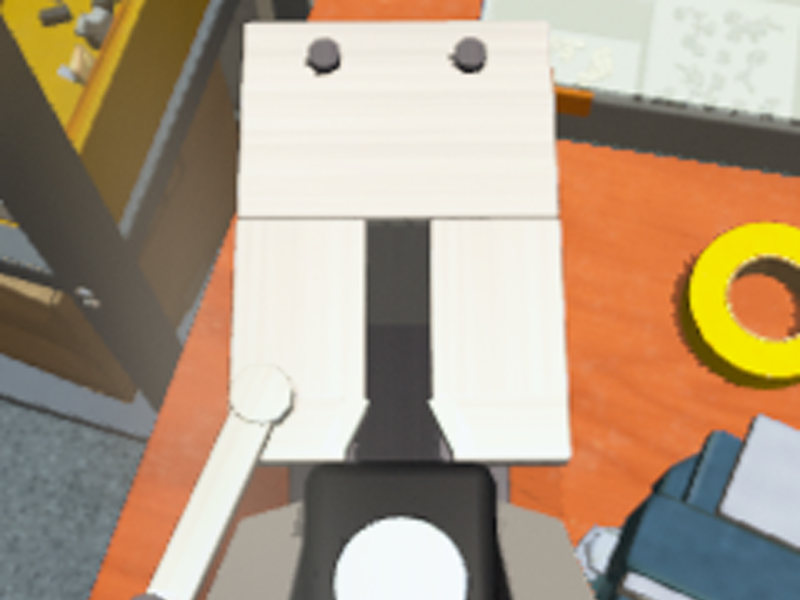

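View pics/c_9.png

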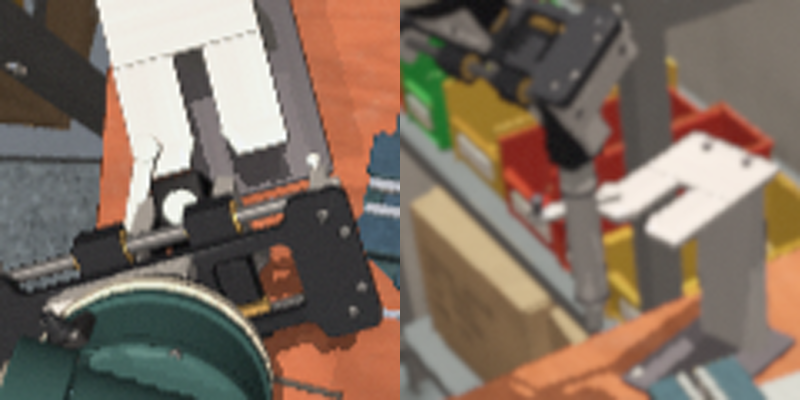

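{"api": "send_rows", "payload": {
  "steps": [0.9,0,0,-25,0,0,0.2,0.9,0,0,-30,0,0,0,0.9,0,0,-20,0,0,0,0.9,0,0,0,0,0,0,0.9,0,0,0,0,0,0]
}}

```text
t: 17.67
eef_pos: [0.4899, -0.0383, 0.2085]
ee_rot: [-179.9, -29.9, 17.2]
wrist_force: [-0.5, 0.3, -2.0]
finger_gap: 0.277
```

Run:
```python
from h import *
d=grab("10");rpt(d["s"]);crops("10",(.5,-.03,.19),40,names=("side","side"))
w=d["wrist"]["image"];cv2.imwrite("pics/w10c.png",cv2.resize(w[120:340,200:440],(800,733),interpolation=cv2.INTER_CUBIC)[:600])
a=np.deg2rad(17);u=np.array([np.cos(a),np.sin(a)]);O=np.array([576.4,-12.1]);G=(d["s"]["eef_pos"]-.019*axes(d["s"])[:,2])*1e3
D=G[:2]-O;print("rack",D@u,D@[-u[1],u[0]])
c=d["side"];g=cloud(c)
# plate z in side, shoulder/neck
for p in [(268,148)]:pass
```

```text
{'t': 17.6667, 'q': [-11.5579, -3.9824, 20.6384, 132.0963, -26.2689, 26.9263, -42.4638], 'eef_pos': [0.4899, -0.0383, 0.2085], 'ee_rot': [-179.9235, -29.9296, 17.1937], 'wrist_force': [-0.454, 0.3165, -1.962], 'finger_gap': 0.2773}
t 17.67 q [-12.0, -4.0, 21.0, 132.0, -26.0, 27.0, -42.0] TCP [489.9 -38.3 208.5] G [480.9 -41.1 224.9] z [ 0.476  0.149 -0.867] y [ 0.296 -0.955 -0.001] tilt 29.93 head 17.3 yhead -72.77 F [-0.5  0.3 -2. ] gap 0.277
side crop origin 228 136 scale 5.0
side crop origin 228 136 scale 5.0
rack -99.84271400344265 0.14842179321179638
```

View pics/w10c.png

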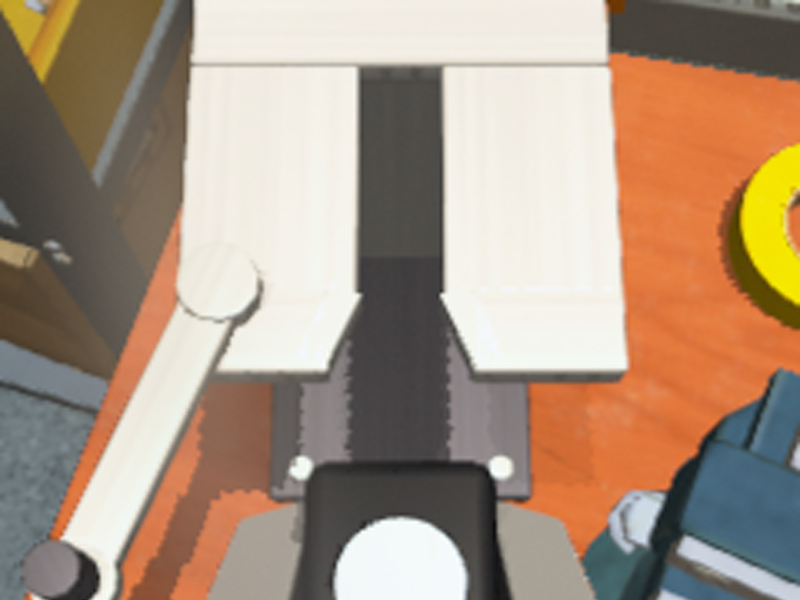

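View pics/c_10.png

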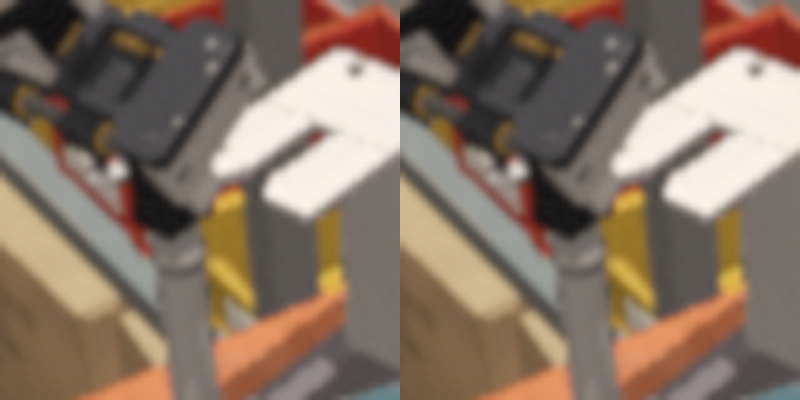

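{"api": "send_rows", "payload": {
  "steps": [0.9,9.56,2.92,0,0,0,0,0.9,9.56,2.92,0,0,0,0,0.9,9.56,2.92,0,0,0,0,0.9,4.78,1.46,0,0,0,0,0.9,0,0,0,0,0,0]
}}

```text
t: 18.23
eef_pos: [0.5243, -0.0274, 0.2081]
ee_rot: [-180.0, -30.0, 17.3]
wrist_force: [0.0, 0.6, -1.7]
finger_gap: 0.279
```

{"api": "send_rows", "payload": {
  "steps": [0.9,4.78,1.46,0,0,0,0,0.9,4.78,1.46,0,0,0,0,0.9,4.78,1.46,0,0,0,0,0.9,0,0,0,0,0,0]
}}

```text
t: 18.57
eef_pos: [0.5383, -0.0233, 0.2082]
ee_rot: [-180.0, -30.0, 17.2]
wrist_force: [-0.0, 0.8, -1.7]
finger_gap: 0.273
```

Run:
```python
from h import *
d=grab("11");rpt(d["s"]);crops("11",(.55,-.02,.19),40)
w=d["wrist"]["image"];cv2.imwrite("pics/w11c.png",cv2.resize(w[120:340,200:440],(800,733),interpolation=cv2.INTER_CUBIC)[:600])
```

```text
{'t': 18.5667, 'q': [-12.9652, 1.6291, 19.7254, 127.1295, -28.5697, 26.3348, -43.1835], 'eef_pos': [0.5383, -0.0233, 0.2082], 'ee_rot': [-179.952, -29.9902, 17.2189], 'wrist_force': [-0.0027, 0.8429, -1.6789], 'finger_gap': 0.2731}
t 18.57 q [-13.0, 2.0, 20.0, 127.0, -29.0, 26.0, -43.0] TCP [538.3 -23.3 208.2] G [529.3 -26.1 224.7] z [ 0.477  0.149 -0.866] y [ 0.296 -0.955 -0.001] tilt 29.99 head 17.3 yhead -72.76 F [-0.   0.8 -1.7] gap 0.273
top crop origin 146 183 scale 5.0
side crop origin 243 128 scale 5.0
```

View pics/w11c.png

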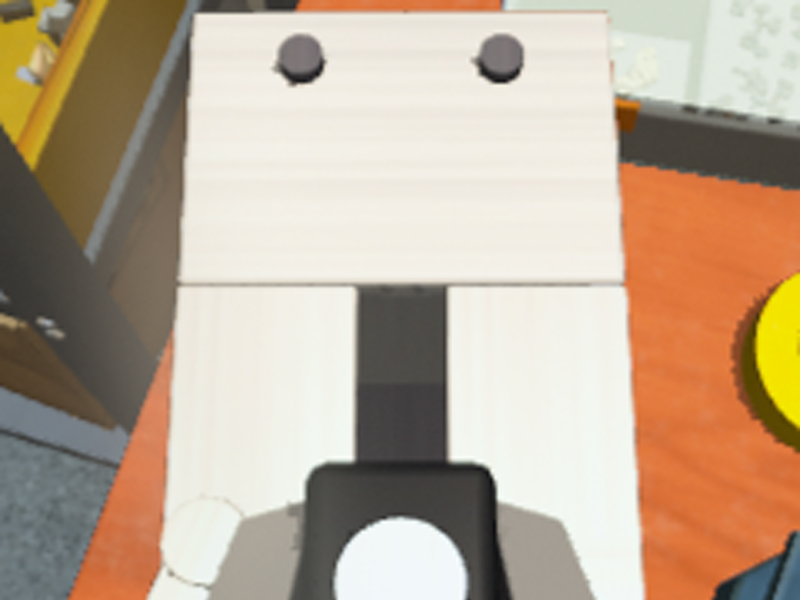

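View pics/c_11.png

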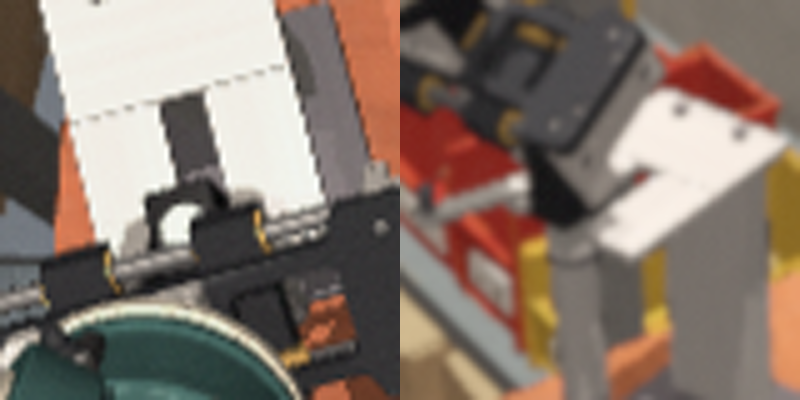

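{"api": "send_rows", "payload": {
  "steps": [0.9,4.88,1.16,0,0,0,0,0.9,4.78,1.46,0,0,0,0,0.9,4.78,1.46,0,0,0,0,0.9,0,0,0,0,0,0]
}}

```text
t: 19.05
eef_pos: [0.5529, -0.0191, 0.2082]
ee_rot: [-180.0, -30.0, 17.2]
wrist_force: [-0.9, -1.0, -2.7]
finger_gap: 0.277
```

{"api": "send_rows", "payload": {
  "steps": [0.9,4.78,1.46,0,0,0,0,0.9,4.78,1.46,0,0,0,0,0.9,4.78,1.46,0,0,0,0,0.9,0,0,0,0,0,0]
}}

```text
t: 19.38
eef_pos: [0.5672, -0.0148, 0.2082]
ee_rot: [-180.0, -30.0, 17.2]
wrist_force: [-0.4, 0.0, -2.4]
finger_gap: 0.273
```

Run:
```python
from h import *
d=grab("12");rpt(d["s"]);crops("12",(.56,-.02,.2),40)
w=d["wrist"]["image"];cv2.imwrite("pics/w12c.png",cv2.resize(w[120:340,200:440],(800,733),interpolation=cv2.INTER_CUBIC)[:600])
```

```text
{'t': 19.3833, 'q': [-13.5591, 4.8313, 19.2469, 123.9203, -29.4753, 26.4001, -43.8569], 'eef_pos': [0.5672, -0.0148, 0.2082], 'ee_rot': [-179.9566, -29.9875, 17.2288], 'wrist_force': [-0.4119, 0.0426, -2.412], 'finger_gap': 0.2734}
t 19.38 q [-14.0, 5.0, 19.0, 124.0, -29.0, 26.0, -44.0] TCP [567.2 -14.8 208.2] G [558.1 -17.6 224.7] z [ 0.477  0.149 -0.866] y [ 0.297 -0.955 -0.001] tilt 29.99 head 17.3 yhead -72.75 F [-0.4  0.  -2.4] gap 0.273
top crop origin 145 176 scale 5.0
side crop origin 246 123 scale 5.0
```

View pics/w12c.png

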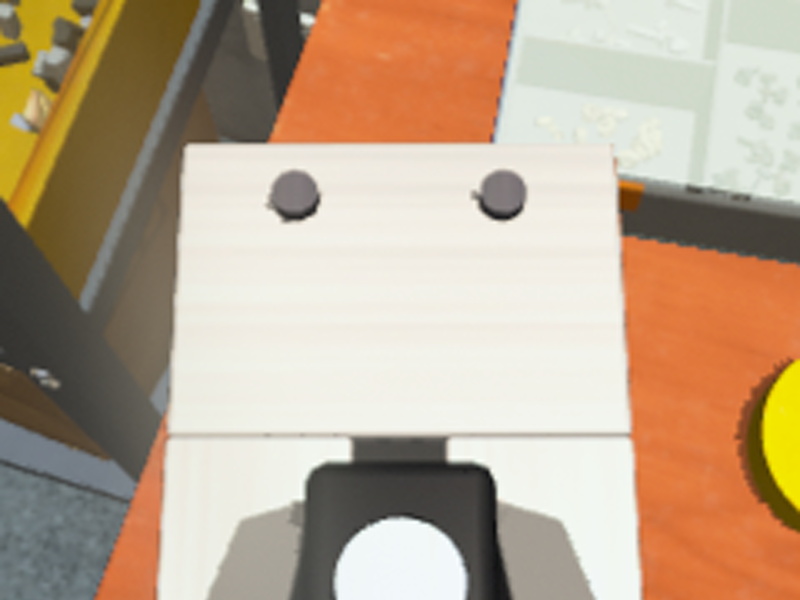

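View pics/c_12.png

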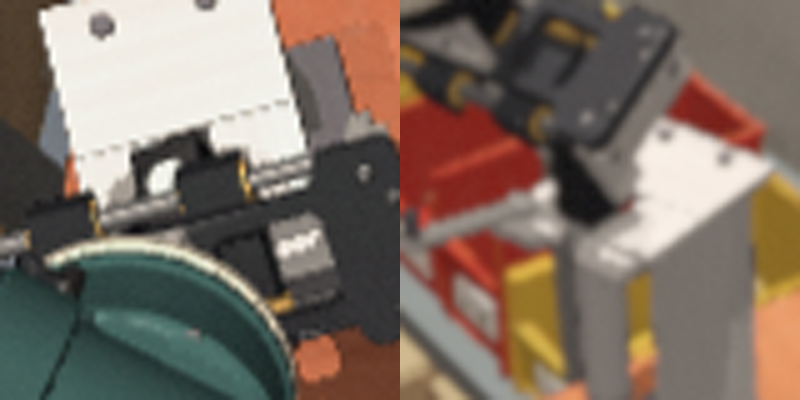

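{"api": "send_rows", "payload": {
  "steps": [0.9,4.78,1.46,0,0,0,0,0.9,4.78,1.46,0,0,0,0,0.9,2.87,0.88,0,0,0,0,0.9,0,0,0,0,0,0]
}}

```text
t: 19.87
eef_pos: [0.5794, -0.0111, 0.2082]
ee_rot: [-180.0, -30.0, 17.2]
wrist_force: [-0.1, 0.5, -2.5]
finger_gap: 0.28
```

{"api": "send_rows", "payload": {
  "steps": [0.9,1.43,0.44,0,0,0,0,0.9,0,0,0,0,0,0,0.9,1.43,0.44,0,0,0,0,0.9,0,0,0,0,0,0]
}}

```text
t: 20.2
eef_pos: [0.5817, -0.0104, 0.2082]
ee_rot: [-179.9, -30.0, 17.2]
wrist_force: [-0.5, -0.1, -1.6]
finger_gap: 0.277
```

{"api": "send_rows", "payload": {
  "steps": [0.9,0.96,0.29,0,0,0,0,0.9,0,0,0,0,0,0]
}}

```text
t: 20.37
eef_pos: [0.5827, -0.0102, 0.2082]
ee_rot: [-179.9, -30.0, 17.2]
wrist_force: [0.5, -0.4, -2.5]
finger_gap: 0.274
```

{"api": "send_rows", "payload": {
  "steps": [0.9,0.96,0.29,0,0,0,0,0.9,0,0,0,0,0,0]
}}

```text
t: 20.53
eef_pos: [0.5837, -0.0099, 0.2082]
ee_rot: [-179.9, -30.0, 17.2]
wrist_force: [-0.1, 0.3, -1.8]
finger_gap: 0.279
```

{"api": "send_rows", "payload": {
  "steps": [0.9,0.96,0.29,0,0,0,0,0.9,0,0,0,0,0,0]
}}

```text
t: 20.7
eef_pos: [0.5846, -0.0095, 0.2082]
ee_rot: [-179.9, -30.0, 17.2]
wrist_force: [0.0, 0.3, -2.0]
finger_gap: 0.277
```

{"api": "send_rows", "payload": {
  "steps": [0.9,0.96,0.29,0,0,0,0,0.9,0,0,0,0,0,0]
}}

```text
t: 20.87
eef_pos: [0.5856, -0.0092, 0.2081]
ee_rot: [-179.9, -30.0, 17.2]
wrist_force: [1.1, -0.1, -2.0]
finger_gap: 0.273
```

{"api": "send_rows", "payload": {
  "steps": [0.9,0.96,0.29,0,0,0,0,0.9,0,0,0,0,0,0]
}}

```text
t: 21.03
eef_pos: [0.5865, -0.0089, 0.2082]
ee_rot: [-179.9, -30.0, 17.2]
wrist_force: [0.3, -0.1, -2.5]
finger_gap: 0.27
```

Run:
```python
from h import *
d=grab("13");rpt(d["s"]);crops("13",(.57,-.02,.2),40)
w=d["wrist"]["image"];cv2.imwrite("pics/w13c.png",cv2.resize(w[120:340,200:440],(800,733),interpolation=cv2.INTER_CUBIC)[:600])
```

```text
{'t': 21.0333, 'q': [-13.9304, 6.9184, 18.9692, 121.694, -29.8926, 26.5609, -44.4795], 'eef_pos': [0.5865, -0.0089, 0.2082], 'ee_rot': [-179.9406, -29.9824, 17.2025], 'wrist_force': [0.2836, -0.0638, -2.4636], 'finger_gap': 0.27}
t 21.03 q [-14.0, 7.0, 19.0, 122.0, -30.0, 27.0, -44.0] TCP [586.5  -8.9 208.2] G [577.5 -11.7 224.6] z [ 0.477  0.149 -0.866] y [ 0.296 -0.955 -0.001] tilt 29.98 head 17.3 yhead -72.77 F [ 0.3 -0.1 -2.5] gap 0.27
top crop origin 146 171 scale 5.0
side crop origin 249 122 scale 5.0
```

View pics/w13c.png

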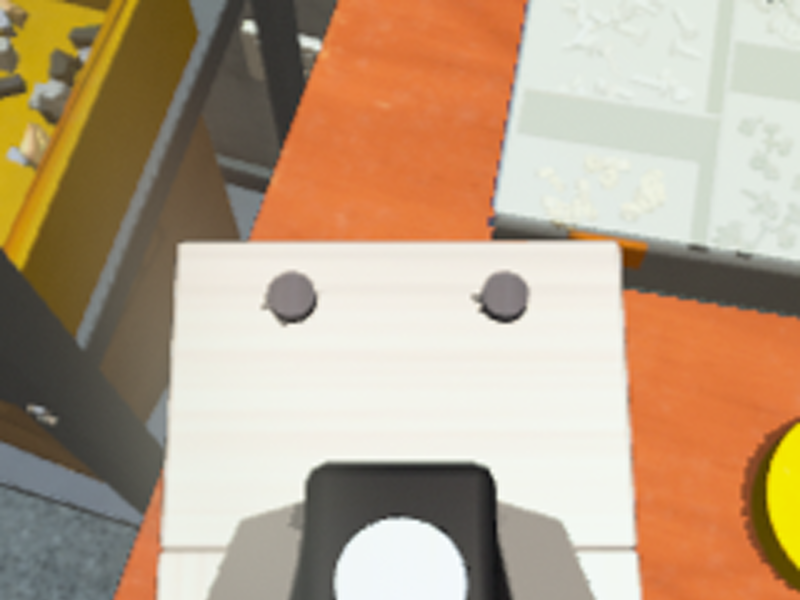

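View pics/c_13.png

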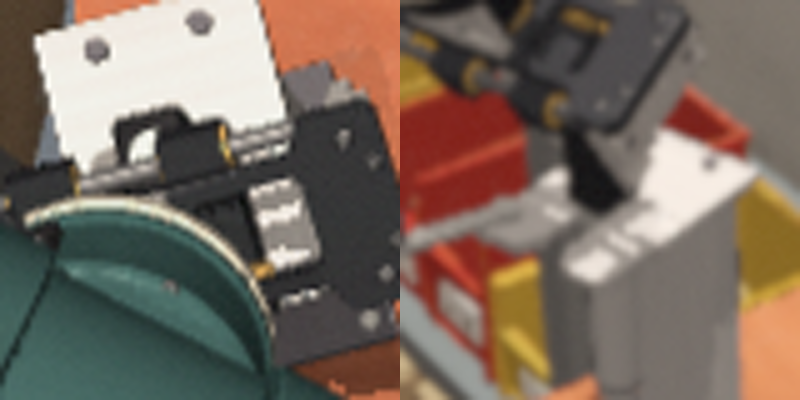

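{"api": "send_rows", "payload": {
  "steps": [0.9,0.96,0.29,0,0,0,0,0.9,0,0,0,0,0,0]
}}

```text
t: 21.35
eef_pos: [0.5875, -0.0087, 0.2082]
ee_rot: [-179.9, -30.0, 17.2]
wrist_force: [-0.6, -0.3, -1.2]
finger_gap: 0.276
```

{"api": "send_rows", "payload": {
  "steps": [0.9,0.96,0.29,0,0,0,0,0.9,0,0,0,0,0,0]
}}

```text
t: 21.52
eef_pos: [0.5885, -0.0084, 0.2082]
ee_rot: [-179.9, -30.0, 17.2]
wrist_force: [-0.7, 0.2, -1.7]
finger_gap: 0.277
```

{"api": "send_rows", "payload": {
  "steps": [0.9,0.96,0.29,0,0,0,0,0.9,0,0,0,0,0,0]
}}

```text
t: 21.68
eef_pos: [0.589, -0.0082, 0.2079]
ee_rot: [-179.9, -29.9, 17.2]
wrist_force: [-3.7, -1.6, -1.4]
finger_gap: 0.273
```

{"api": "send_rows", "payload": {
  "steps": [0.9,-1.3,-0.4,0,0,0,0,0.9,0,0,-2,0,0,0,0.9,0,0,0,0,0,0]
}}

```text
t: 21.93
eef_pos: [0.5879, -0.0085, 0.2059]
ee_rot: [-179.9, -30.0, 17.2]
wrist_force: [0.1, -0.1, -1.7]
finger_gap: 0.272
```

{"api": "send_rows", "payload": {
  "steps": [0.9,0,0,-1,0,0,0,0.9,0,0,0,0,0,0]
}}

```text
t: 22.1
eef_pos: [0.588, -0.0085, 0.205]
ee_rot: [-179.9, -30.0, 17.2]
wrist_force: [-0.2, -0.0, -2.4]
finger_gap: 0.278
```

{"api": "send_rows", "payload": {
  "steps": [0.9,0,0,-0.7,0,0,0,0.9,0,0,0,0,0,0]
}}

```text
t: 22.27
eef_pos: [0.588, -0.0085, 0.2044]
ee_rot: [-179.9, -30.0, 17.2]
wrist_force: [-0.6, -0.5, -2.3]
finger_gap: 0.276
```

{"api": "send_rows", "payload": {
  "steps": [0.9,0,0,-0.7,0,0,0,0.9,0,0,0,0,0,0]
}}

```text
t: 22.43
eef_pos: [0.588, -0.0085, 0.2036]
ee_rot: [-179.9, -30.0, 17.2]
wrist_force: [0.8, 0.7, -2.4]
finger_gap: 0.274
```

{"api": "send_rows", "payload": {
  "steps": [0.9,0,0,-0.7,0,0,0,0.9,0,0,0,0,0,0]
}}

```text
t: 22.6
eef_pos: [0.588, -0.0085, 0.2029]
ee_rot: [-179.9, -30.0, 17.2]
wrist_force: [0.0, -0.5, -2.0]
finger_gap: 0.276
```

{"api": "send_rows", "payload": {
  "steps": [0.9,0,0,-0.7,0,0,0,0.9,0,0,0,0,0,0]
}}

```text
t: 22.77
eef_pos: [0.5882, -0.0086, 0.2027]
ee_rot: [-179.9, -30.0, 17.2]
wrist_force: [-0.5, -0.3, 0.8]
finger_gap: 0.276
```

{"api": "send_rows", "payload": {
  "steps": [0.9,0,0,-0.7,0,0,0,0.9,0,0,0,0,0,0]
}}

```text
t: 22.93
eef_pos: [0.5886, -0.0085, 0.2026]
ee_rot: [-180.0, -30.1, 17.2]
wrist_force: [-4.4, 0.8, 8.7]
finger_gap: 0.274
```

{"api": "send_rows", "payload": {
  "steps": [0.9,0,0,0.8,0,0,0,0.5,0,0,0,0,0,0,0,0,0,0,0,0,0,0,0,0,0,0,0,0,0,0,0,0,0,0,0]
}}

```text
t: 23.35
eef_pos: [0.588, -0.0085, 0.2024]
ee_rot: [-179.9, -30.0, 17.2]
wrist_force: [-0.3, 0.2, -0.2]
finger_gap: 0.52
```

{"api": "send_rows", "payload": {
  "steps": [0,0,0,0,0,0,0,0,-4.8,-1.5,8.7,0,0,0,0,-9.5,-3,17.3,0,0,0,0,-9.5,-3,17.3,0,0,0,0,-9.5,-3,17.3,0,0,0]
}}

```text
t: 23.77
eef_pos: [0.5541, -0.0193, 0.2635]
ee_rot: [-179.9, -29.9, 17.2]
wrist_force: [0.6, -0.6, -0.1]
finger_gap: 0.877
```

{"api": "send_rows", "payload": {
  "steps": [0,-9.5,-3,17.3,0,0,0,0,-9.5,-3,17.3,0,0,0,0,0,0,20,0,0,0,0.5,0,0,0,0,0,0,1,0,0,0,0,0,0]
}}

```text
t: 24.18
eef_pos: [0.536, -0.0251, 0.3186]
ee_rot: [-180.0, -30.1, 17.2]
wrist_force: [0.7, -0.6, -0.8]
finger_gap: 0.893
```

Run:
```python
from h import *
d=grab("14");rpt(d["s"]);crops("14",(.56,-.02,.2),50)
```

```text
{'t': 24.1833, 'q': [-14.6434, -7.0236, 19.5904, 119.0474, -13.6674, 40.339, -59.0923], 'eef_pos': [0.536, -0.0251, 0.3186], 'ee_rot': [-179.9611, -30.095, 17.2025], 'wrist_force': [0.6636, -0.6364, -0.8031], 'finger_gap': 0.8933}
t 24.18 q [-15.0, -7.0, 20.0, 119.0, -14.0, 40.0, -59.0] TCP [536.  -25.1 318.6] G [526.9 -27.9 335.1] z [ 0.479  0.149 -0.865] y [ 0.296 -0.955 -0.001] tilt 30.1 head 17.3 yhead -72.78 F [ 0.7 -0.6 -0.8] gap 0.893
top crop origin 135 166 scale 4.0
side crop origin 236 113 scale 4.0
```

View pics/wrist_14.png

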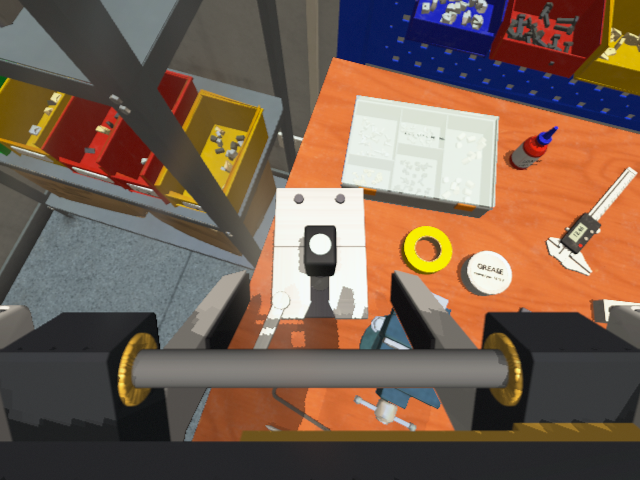

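View pics/c_14.png

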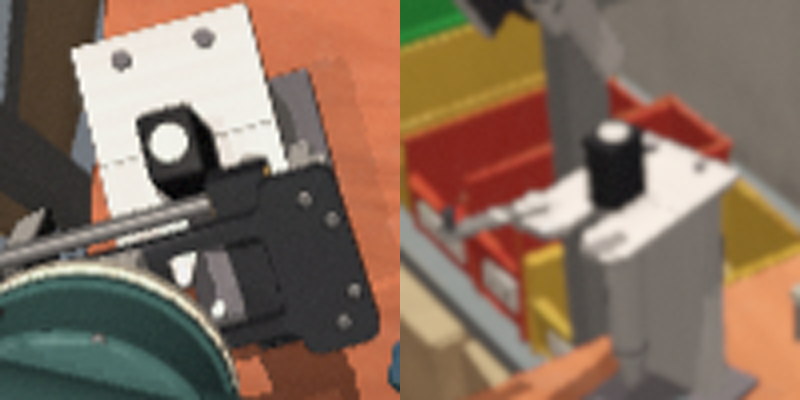

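Run:
```python
from h import *
a=np.deg2rad(17);u=np.array([np.cos(a),np.sin(a),0]);e=np.array([u[1],-u[0],0])
go(np.array([472.4,16.7,260+19]),[0,0,-1],e)
```

```text
TCP target [472.4  16.7 260. ] shift [-63.   41.6 -56.7] rotvec [-8.87 28.56 -0.21] | 94.4 29.91
```

{"api": "send_rows", "payload": {
  "steps": [0.75,-10.5,7,-5,-1.48,4.76,0,0.75,-10.5,7,-5,-1.48,4.76,0,0.75,-10.5,7,-5,-1.48,4.76,0,0.75,-10.5,7,-5,-1.48,4.76,0,0.75,-10.5,7,-5,-1.48,4.76,0]
}}

```text
t: 24.75
eef_pos: [0.4826, 0.0102, 0.292]
ee_rot: [-180.0, -4.8, 17.2]
wrist_force: [-0.8, -0.3, -0.3]
finger_gap: 0.41
```

{"api": "send_rows", "payload": {
  "steps": [0.75,-10.5,7,-15,-1.48,4.76,0,0.75,0,0,-16,0,0,0,0.75,0,0,0,0,0,0,0.75,0,0,0,0,0,0]
}}

```text
t: 25.08
eef_pos: [0.4723, 0.0168, 0.2608]
ee_rot: [-180.0, 0.0, 17.2]
wrist_force: [-0.3, -1.5, 0.7]
finger_gap: 0.249
```

Run:
```python
from h import *
d=grab("15");rpt(d["s"]);crops("15",(.52,.0,.2),50)
cv2.imwrite("pics/rw15.png",rectify(d["wrist"],(.5783,-.0116),17,.21))
```

```text
{'t': 25.0833, 'q': [-17.6835, 4.8769, 12.719, 109.7627, -1.2087, 65.5309, -77.3087], 'eef_pos': [0.4723, 0.0168, 0.2608], 'ee_rot': [-179.9632, 0.0396, 17.1988], 'wrist_force': [-0.3085, -1.452, 0.6919], 'finger_gap': 0.2493}
t 25.08 q [-18.0, 5.0, 13.0, 110.0, -1.0, 66.0, -77.0] TCP [472.3  16.8 260.8] G [472.3  16.8 279.8] z [-0.001  0.    -1.   ] y [ 0.296 -0.955 -0.001] tilt 0.05 head 154.3 yhead -72.8 F [-0.3 -1.5  0.7] gap 0.249
top crop origin 123 187 scale 4.0
side crop origin 218 115 scale 4.0
```

View pics/wrist_15.png

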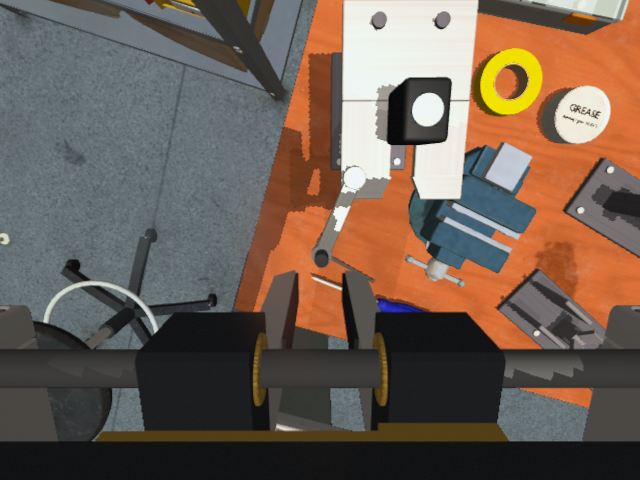

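View pics/c_15.png

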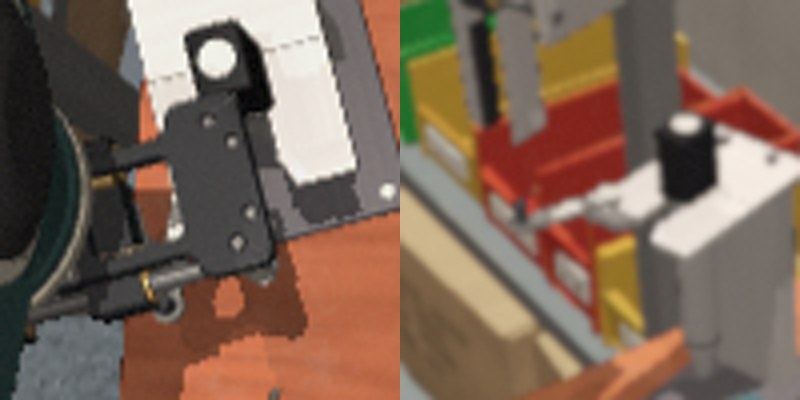

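View pics/rw15.png

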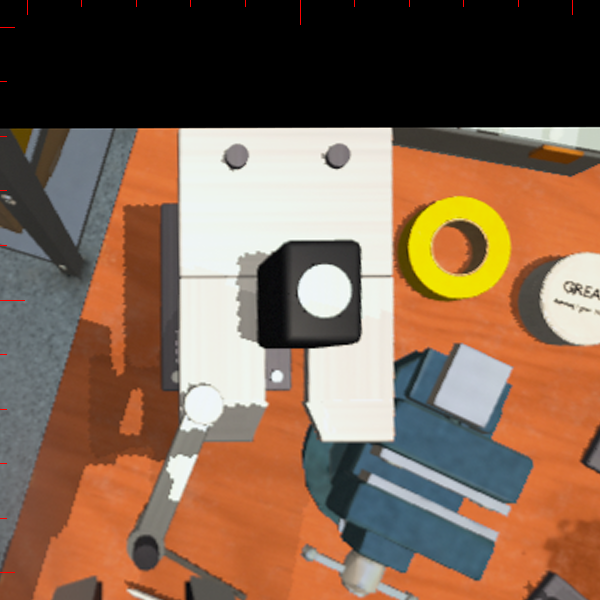

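{"api": "send_rows", "payload": {
  "steps": [0.75,0.4,-0.8,-20,0,0,0,0.75,0,0,-15,0,0,0,0.75,0,0,-8,0,0,0,0.75,0,0,0,0,0,0]
}}

```text
t: 25.57
eef_pos: [0.4725, 0.016, 0.2179]
ee_rot: [-180.0, -0.0, 17.2]
wrist_force: [0.8, 1.0, -1.0]
finger_gap: 0.253
```

Run:
```python
from h import *
d=grab("16",("wrist","side"));rpt(d["s"]);crops("16",(.475,.015,.21),25,names=("side","side"))
```

```text
{'t': 25.5667, 'q': [-17.3333, 7.3596, 12.7419, 112.9313, -1.9154, 59.9042, -76.5478], 'eef_pos': [0.4725, 0.016, 0.2179], 'ee_rot': [-179.9623, -0.0064, 17.1843], 'wrist_force': [0.7696, 0.9905, -1.0111], 'finger_gap': 0.2528}
t 25.57 q [-17.0, 7.0, 13.0, 113.0, -2.0, 60.0, -77.0] TCP [472.5  16.  217.9] G [472.5  15.9 236.9] z [-0.     0.001 -1.   ] y [ 0.295 -0.955 -0.001] tilt 0.04 head 97.6 yhead -72.82 F [ 0.8  1.  -1. ] gap 0.253
side crop origin 224 140 scale 8.0
side crop origin 224 140 scale 8.0
```

View pics/c_16.png

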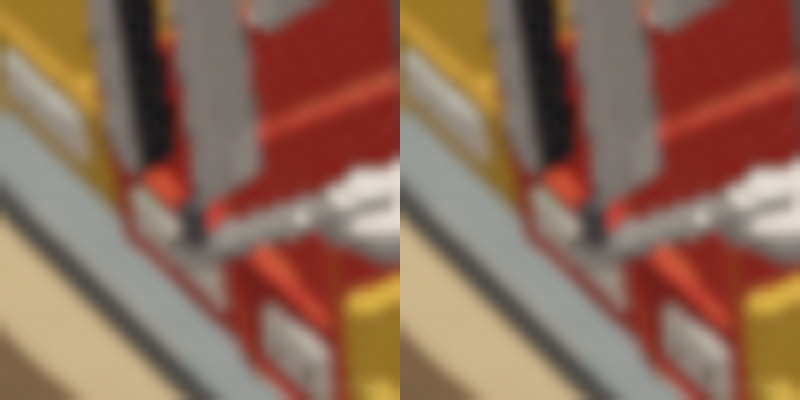

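View pics/wrist_16.png

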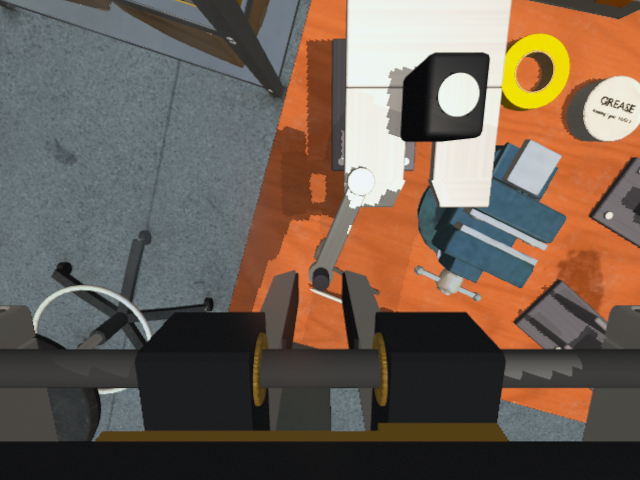

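Run:
```python
from h import *
d=pickle.load(open("d_16.pkl","rb"));w=d["wrist"];s=d["s"];R=axes(s);T=s["eef_pos"]
print("tcp",proj(w,T),"tips front edge",[proj(w,T+.008*R[:,0]+k*.012*R[:,1]) for k in(-1,1)],"back",proj(w,T-.008*R[:,0]+.012*R[:,1]))
for z in(.21,.203,.196):print(z,proj(w,np.array([.473,.0156,z])))
P=cloud(w);print(P[262:300:3,320].round(4))
```

```text
tcp [318.98060863 285.18662062] tips front edge [array([296.49887335, 271.10084355]), array([341.43299427, 271.080141  ])] back [341.01104937 298.98964219]
0.21 [319.86105073 279.53619704]
0.203 [319.86418457 275.38575054]
0.196 [319.86711634 271.50293788]
[[ 0.4784  0.0172  0.1951]
 [ 0.4769  0.0167  0.1961]
 [ 0.4757  0.0163  0.1978]
 [ 0.4759  0.0164  0.204 ]
 [ 0.4755  0.0163  0.2079]
 [ 0.4743  0.0159  0.2096]
 [ 0.4728  0.0155  0.2102]
 [ 0.4713  0.015   0.2106]
 [ 0.469   0.0143  0.2091]
 [ 0.4676  0.0138  0.21  ]
 [ 0.3897 -0.0103  0.0127]
 [ 0.3806 -0.013  -0.0011]
 [ 0.3765 -0.0143 -0.0022]]
```

{"api": "send_rows", "payload": {
  "steps": [0.75,0,0,-9,0,0,0,0.75,0,0,-9,0,0,0,0.85,0,0,0,0,0,0,0.85,0,0,0,0,0,0,0.85,0,0,0,0,0,0]
}}

```text
t: 26.08
eef_pos: [0.4731, 0.0162, 0.2007]
ee_rot: [-180.0, -0.1, 17.2]
wrist_force: [0.1, 0.4, 0.2]
finger_gap: 0.15
```

Run:
```python
from h import *
rpt()
a=np.deg2rad(17);u=np.array([np.cos(a),np.sin(a)]);v=np.array([-u[1],u[0]])
from cell import arm
T=arm.get_state()["eef_pos"][:2]*1e3
piv=np.array([578.3,-11.6])-38*u+34*v;print("pivot",piv)
D=T-piv;r=np.hypot(*D);th=np.rad2deg(np.arctan2(-(D@u),-(D@v)));print("r",r,"theta",th)
N=20;ths=np.deg2rad(np.linspace(th,0,N+1));p=piv+60*(-np.sin(ths)[:,None]*u-np.cos(ths)[:,None]*v)
p[0]=T
d=np.diff(p,axis=0);print(d.round(1).tolist())
```

```text
t 26.08 q [-17.0, 9.0, 13.0, 114.0, -2.0, 58.0, -76.0] TCP [473.1  16.2 200.7] G [473.1  16.2 219.7] z [ 0.001  0.001 -1.   ] y [ 0.296 -0.955 -0.   ] tilt 0.07 head 33.8 yhead -72.79 F [0.1 0.4 0.2] gap 0.15
pivot [532.01978131   9.80423692]
r 59.21961969449381 theta 113.16442809702062
[[-1.1, -5.8], [0.2, -5.9], [0.8, -5.9], [1.4, -5.8], [2.0, -5.6], [2.5, -5.4], [3.0, -5.1], [3.5, -4.8], [4.0, -4.4], [4.4, -4.0], [4.7, -3.5], [5.1, -3.1], [5.3, -2.5], [5.6, -2.0], [5.7, -1.4], [5.9, -0.9], [5.9, -0.3], [5.9, 0.3], [5.9, 0.9], [5.7, 1.5]]
```

{"api": "send_rows", "payload": {
  "steps": [0.85,-0.7,-5.8,0,0,0,3,0.85,0.2,-5.9,0,0,0,3,0.85,0.8,-5.9,0,0,0,3,0.85,1.4,-5.8,0,0,0,3,0.85,2,-5.6,0,0,0,3]
}}

```text
t: 26.5
eef_pos: [0.4768, -0.0131, 0.2009]
ee_rot: [-180.0, -0.1, 32.4]
wrist_force: [-0.8, 1.2, 0.9]
finger_gap: 0.146
```

{"api": "send_rows", "payload": {
  "steps": [0.85,2.5,-5.4,0,0,0,3,0.85,3,-5.1,0,0,0,3,0.85,3.5,-4.8,0,0,0,3,0.85,4,-4.4,0,0,0,3,0.85,4.4,-4,0,0,0,3]
}}

```text
t: 26.92
eef_pos: [0.4944, -0.0368, 0.2009]
ee_rot: [-180.0, -0.1, 47.3]
wrist_force: [-1.2, 0.1, -0.1]
finger_gap: 0.143
```

Run:
```python
from h import *
d=grab("17");rpt(d["s"]);crops("17",(.52,-.02,.2),40)
```

```text
{'t': 26.9167, 'q': [-10.0615, 10.9345, 12.2053, 111.1708, -2.7926, 58.1298, -39.2516], 'eef_pos': [0.4944, -0.0368, 0.2009], 'ee_rot': [-179.9803, -0.0794, 47.3459], 'wrist_force': [-1.2462, 0.0859, -0.0526], 'finger_gap': 0.1434}
t 26.92 q [-10.0, 11.0, 12.0, 111.0, -3.0, 58.0, -39.0] TCP [494.4 -36.8 200.9] G [494.3 -36.8 219.9] z [ 0.001  0.001 -1.   ] y [ 0.735 -0.678 -0.   ] tilt 0.08 head 61.3 yhead -42.65 F [-1.2  0.1 -0.1] gap 0.143
top crop origin 144 198 scale 5.0
side crop origin 232 128 scale 5.0
```

View pics/wrist_17.png

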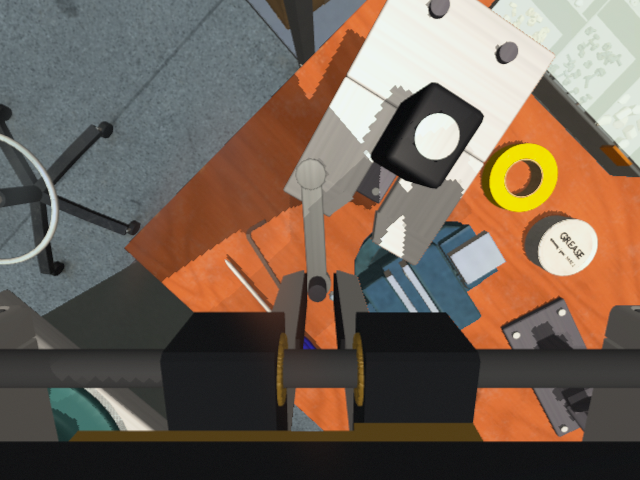

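View pics/c_17.png

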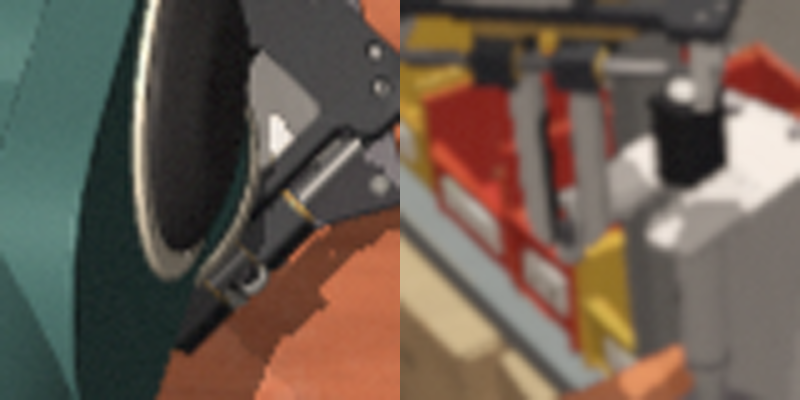

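{"api": "send_rows", "payload": {
  "steps": [0.85,4.7,-3.5,0,0,0,3,0.85,5.1,-3.1,0,0,0,3,0.85,5.3,-2.5,0,0,0,3,0.85,5.6,-2,0,0,0,3,0.85,5.7,-1.4,0,0,0,3]
}}

```text
t: 27.48
eef_pos: [0.5205, -0.0489, 0.2008]
ee_rot: [-180.0, -0.1, 62.2]
wrist_force: [-1.1, -0.1, -0.1]
finger_gap: 0.149
```

{"api": "send_rows", "payload": {
  "steps": [0.85,5.9,-0.9,0,0,0,3,0.85,5.9,-0.3,0,0,0,3,0.85,5.9,0.3,0,0,0,3,0.85,0,0,0,0,0,0]
}}

```text
t: 27.82
eef_pos: [0.5388, -0.0495, 0.2007]
ee_rot: [-180.0, -0.1, 71.3]
wrist_force: [0.7, -0.2, 0.7]
finger_gap: 0.149
```

Run:
```python
from h import *
d=grab("18");rpt(d["s"]);crops("18",(.54,-.03,.2),40)
```

```text
{'t': 27.8167, 'q': [-5.9198, 15.6673, 9.4863, 105.0875, -3.0513, 59.4757, -13.9522], 'eef_pos': [0.5388, -0.0495, 0.2007], 'ee_rot': [-179.988, -0.0768, 71.2772], 'wrist_force': [0.69, -0.2035, 0.6625], 'finger_gap': 0.1491}
t 27.82 q [-6.0, 16.0, 9.0, 105.0, -3.0, 59.0, -14.0] TCP [538.8 -49.5 200.7] G [538.8 -49.6 219.7] z [ 0.     0.001 -1.   ] y [ 0.947 -0.321 -0.   ] tilt 0.08 head 80.2 yhead -18.72 F [ 0.7 -0.2  0.7] gap 0.149
top crop origin 150 187 scale 5.0
side crop origin 241 127 scale 5.0
```

View pics/wrist_18.png

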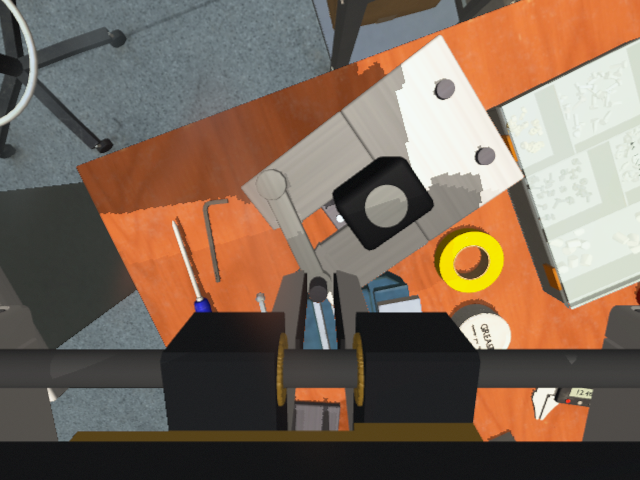

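View pics/c_18.png

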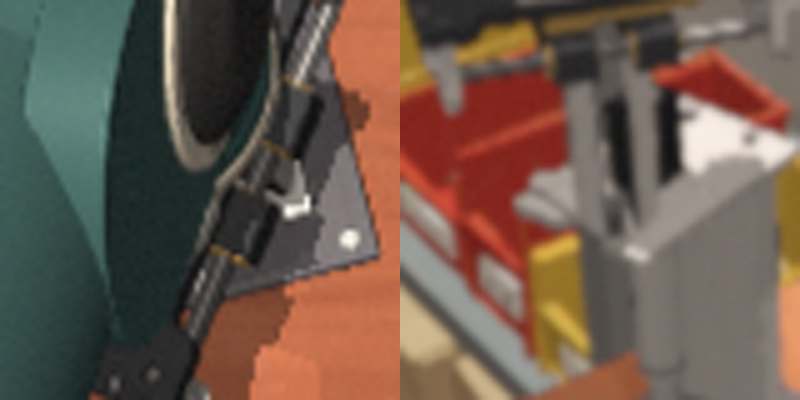

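{"api": "send_rows", "payload": {
  "steps": [0.85,5.9,0.9,0,0,0,2,0.85,3,0.8,0,0,0,0,0.85,0,0,0,0,0,0]
}}

```text
t: 28.22
eef_pos: [0.5474, -0.0479, 0.2007]
ee_rot: [-180.0, -0.1, 73.1]
wrist_force: [0.8, -0.9, 0.0]
finger_gap: 0.152
```

{"api": "send_rows", "payload": {
  "steps": [0.85,1.9,0.5,0,0,0,0,0.85,0,0,0,0,0,0]
}}

```text
t: 28.38
eef_pos: [0.5491, -0.0476, 0.2006]
ee_rot: [-180.0, -0.1, 73.1]
wrist_force: [-0.4, -1.2, 1.0]
finger_gap: 0.151
```

{"api": "send_rows", "payload": {
  "steps": [0.85,1.4,0.4,0,0,0,0,0.85,0,0,0,0,0,0]
}}

```text
t: 28.55
eef_pos: [0.5506, -0.0473, 0.2007]
ee_rot: [-180.0, -0.1, 73.2]
wrist_force: [0.5, 0.3, -0.3]
finger_gap: 0.149
```

{"api": "send_rows", "payload": {
  "steps": [0.85,1,0.3,0,0,0,0,0.85,0,0,0,0,0,0]
}}

```text
t: 28.72
eef_pos: [0.5516, -0.047, 0.2006]
ee_rot: [-180.0, -0.1, 73.2]
wrist_force: [0.6, 0.3, 0.7]
finger_gap: 0.149
```

{"api": "send_rows", "payload": {
  "steps": [0.85,1,0.3,0,0,0,0,0.85,0,0,0,0,0,0]
}}

```text
t: 28.88
eef_pos: [0.5522, -0.0468, 0.2005]
ee_rot: [-179.9, -0.1, 73.2]
wrist_force: [-3.5, 0.0, 1.4]
finger_gap: 0.144
```

{"api": "send_rows", "payload": {
  "steps": [0.85,1,0.3,0,0,0,0,0.85,0,0,0,0,0,0]
}}

```text
t: 29.05
eef_pos: [0.5525, -0.0466, 0.2004]
ee_rot: [-179.9, -0.0, 73.2]
wrist_force: [-8.4, -1.1, 3.6]
finger_gap: 0.153
```

{"api": "send_rows", "payload": {
  "steps": [0.85,1,0.3,0,0,0,0,0.85,0,0,0,0,0,0]
}}

```text
t: 29.22
eef_pos: [0.5529, -0.0465, 0.2002]
ee_rot: [-179.8, 0.0, 73.2]
wrist_force: [-13.1, -2.2, 5.6]
finger_gap: 0.146
```

Run:
```python
from h import *
d=grab("19");rpt(d["s"]);crops("19",(.55,-.03,.2),40)
```

```text
{'t': 29.2167, 'q': [-5.8465, 17.2493, 9.1149, 103.0296, -3.1627, 60.18, -12.3671], 'eef_pos': [0.5529, -0.0465, 0.2002], 'ee_rot': [-179.7781, 0.0024, 73.1839], 'wrist_force': [-13.0548, -2.2078, 5.6057], 'finger_gap': 0.1461}
t 29.22 q [-6.0, 17.0, 9.0, 103.0, -3.0, 60.0, -12.0] TCP [552.9 -46.5 200.2] G [553.  -46.5 219.2] z [-0.004  0.001 -1.   ] y [ 0.957 -0.289 -0.004] tilt 0.22 head 163.8 yhead -16.82 F [-13.1  -2.2   5.6] gap 0.146
top crop origin 150 182 scale 5.0
side crop origin 245 126 scale 5.0
```

View pics/wrist_19.png

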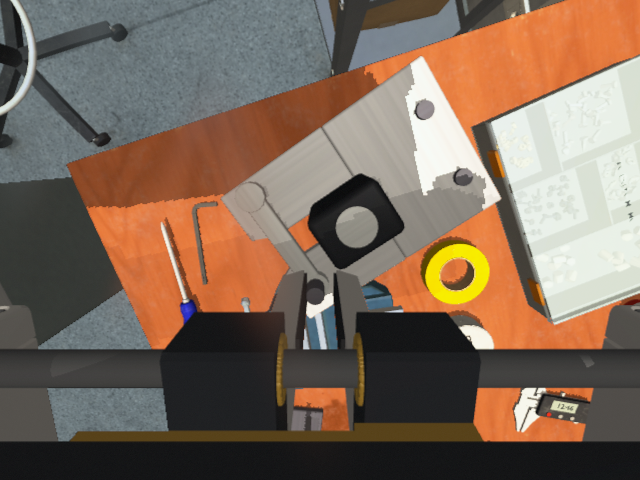

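{"api": "send_rows", "payload": {
  "steps": [0.85,-3,-0.9,0,0,0,0,0.85,0,0,0,0,0,0,0.8,0,0,12,0,0,0,0.8,0,0,25,0,0,0,0.8,0,0,35,0,0,0]
}}

```text
t: 29.78
eef_pos: [0.5507, -0.0469, 0.2717]
ee_rot: [-179.8, -0.0, 73.2]
wrist_force: [0.1, 0.4, -0.0]
finger_gap: 0.194
```

{"api": "send_rows", "payload": {
  "steps": [0.5,-20,-10,35,0,0,0,0.5,-30,-20,20,0,0,0,0.5,-30,-20,0,0,0,0,0.5,-30,-20,0,0,0,0,0.5,0,0,0,0,0,0]
}}

```text
t: 30.2
eef_pos: [0.438, -0.1208, 0.3288]
ee_rot: [179.9, -0.1, 72.9]
wrist_force: [0.5, -1.1, 0.4]
finger_gap: 0.489
```

Run:
```python
from h import *
d=grab("20");rpt(d["s"]);crops("20",(.55,-.02,.2),40)
cv2.imwrite("pics/r20.png",np.hstack([cv2.resize(rectify(d[n],(.5783,-.0116),17,.196),(400,400)) for n in("top","wrist")]))
```

```text
{'t': 30.2, 'q': [-1.5255, -0.3023, 13.1201, 106.1566, -0.0215, 74.0183, -5.4942], 'eef_pos': [0.438, -0.1208, 0.3288], 'ee_rot': [179.8896, -0.1003, 72.9055], 'wrist_force': [0.5128, -1.0788, 0.4252], 'finger_gap': 0.4886}
t 30.2 q [-2.0, -0.0, 13.0, 106.0, -0.0, 74.0, -5.0] TCP [ 438.  -120.8  328.8] G [ 437.9 -120.8  347.8] z [ 0.002  0.001 -1.   ] y [ 0.956 -0.294  0.002] tilt 0.15 head 25.2 yhead -17.09 F [ 0.5 -1.1  0.4] gap 0.489
top crop origin 145 182 scale 5.0
side crop origin 242 124 scale 5.0
```

View pics/r20.png

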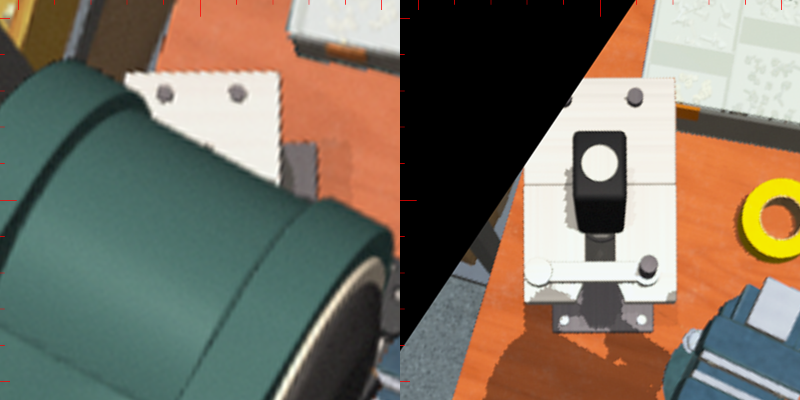

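View pics/c_20.png

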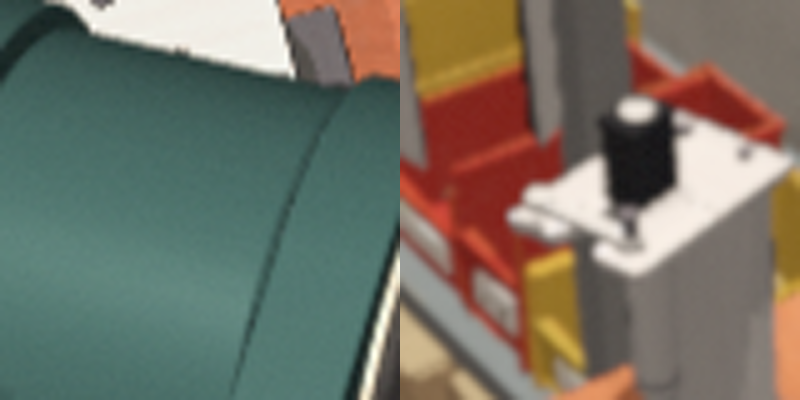

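{"api": "send_rows", "payload": {
  "steps": [0.5,0,-38,5,0,0,0,0.5,0,-38,5,0,0,0,0.5,0,-38,5,0,0,0,0.5,0,-38,0,0,0,0,0.5,0,-38,0,0,0,0]
}}

```text
t: 30.77
eef_pos: [0.4427, -0.3083, 0.3426]
ee_rot: [180.0, -0.0, 73.3]
wrist_force: [0.7, 1.2, 0.3]
finger_gap: 0.498
```

{"api": "send_rows", "payload": {
  "steps": [0.5,0,-30,0,0,0,0,0.5,0,-30,0,0,0,0,0.5,0,0,0,0,0,0,0.5,0,0,0,0,0,0]
}}

```text
t: 31.1
eef_pos: [0.4422, -0.3678, 0.3415]
ee_rot: [-179.9, -0.0, 73.2]
wrist_force: [-0.6, 0.8, 0.3]
finger_gap: 0.499
```

Run:
```python
from h import *
d=grab("21");rpt(d["s"]);d0=pickle.load(open("d0.pkl","rb"))
a=np.hstack([cv2.resize(rectify(d["top"],(.5783,-.0116),17,.196),(400,400)),cv2.resize(rectify(d["side"],(.5783,-.0116),17,.196),(400,400))])
cv2.imwrite("pics/r21.png",a)
cv2.imwrite("pics/bf.png",np.vstack([cv2.resize(x["top"]["image"][100:350,140:600],(552,300)) for x in(d0,d)]))
```

```text
{'t': 31.1, 'q': [15.871, 14.1592, 25.7239, 89.8213, -6.227, 77.5693, 25.4243], 'eef_pos': [0.4422, -0.3678, 0.3415], 'ee_rot': [-179.8818, -0.0372, 73.1553], 'wrist_force': [-0.649, 0.79, 0.2959], 'finger_gap': 0.4995}
t 31.1 q [16.0, 14.0, 26.0, 90.0, -6.0, 78.0, 25.0] TCP [ 442.2 -367.8  341.5] G [ 442.3 -367.8  360.5] z [-0.002  0.001 -1.   ] y [ 0.957 -0.29  -0.002] tilt 0.12 head 145.7 yhead -16.84 F [-0.6  0.8  0.3] gap 0.499
```

View pics/r21.png

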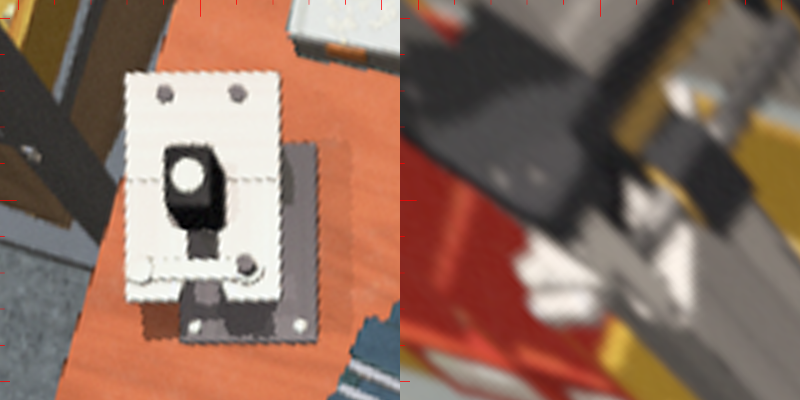

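View pics/bf.png

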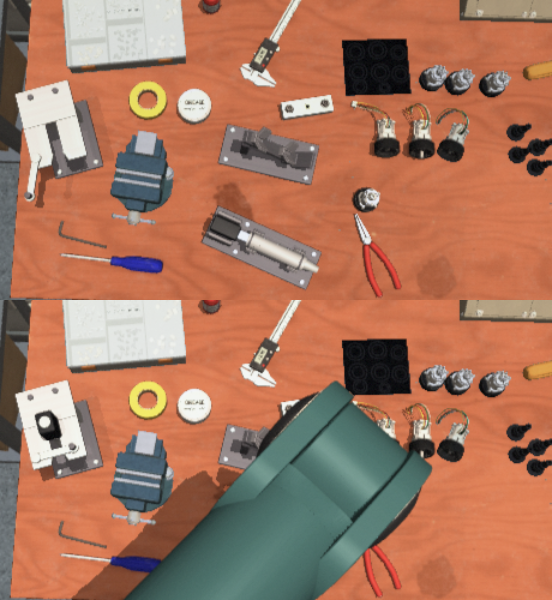

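View pics/side_21.png

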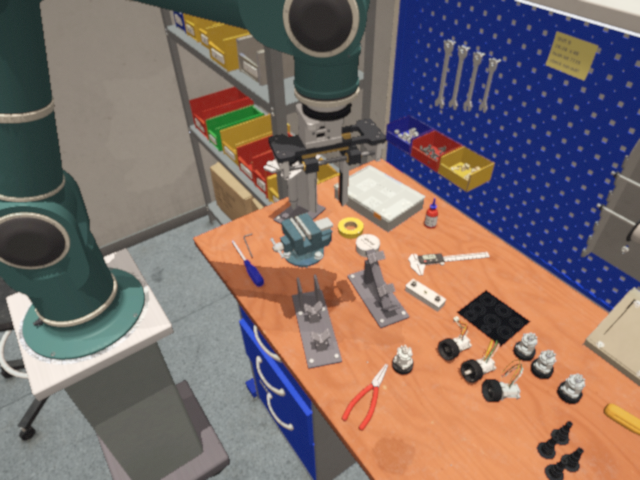

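Run:
```python
from h import *
d=pickle.load(open("d_21.pkl","rb"));c=d["top"];P=cloud(c)
m=(P[...,2]>.22)&(abs(P[...,0]-.578)<.05)&(abs(P[...,1]+.0116)<.05)
print("head pts",m.sum(),np.median(P[m],0).round(4),"top z",np.percentile(P[m][:,2],[50,90]).round(4))
t=(P[...,2]>.236)&m;a=np.deg2rad(17);D=(P[t].mean(0)[:2]-[.5783,-.0116])*1e3
print("head-top centre rack",(D@[np.cos(a),np.sin(a)]).round(1),(D@[-np.sin(a),np.cos(a)]).round(1)); r=cv2.minAreaRect((P[t][:,:2]*1000).astype(np.float32));print(r)
# bar: points z .193-.2 in front
X=(P[...,:2]-[.5783,-.0116])*1e3;rx=X@[np.cos(a),np.sin(a)];ry=X@[-np.sin(a),np.cos(a)]
b=(P[...,2]>.1935)&(P[...,2]<.2)&(rx<-22)&(rx>-60)&(abs(ry)<45)
v=cv2.fitLine(np.stack([rx[b],ry[b]],1).astype(np.float32),cv2.DIST_HUBER,0,.01,.01).ravel();print("bar",b.sum(),v, "angle from rack y deg",np.rad2deg(np.arctan(v[0]/v[1])))
```

```text
head pts 321 [ 0.5776 -0.0146  0.2392] top z [0.2392 0.242 ]
head-top centre rack 0.3 -1.4
((579.43310546875, -12.6007080078125), (34.923641204833984, 26.303354263305664), 19.536611557006836)
bar 221 [ 3.2802492e-02  9.9946183e-01 -3.8830685e+01  5.1387358e+00] angle from rack y deg 1.8797815
```

Run:
```python
from h import *
d=pickle.load(open("d_20.pkl","rb"))
o=rectify(d["wrist"],(.5783,-.0116),17,.196,half=70,n=600)
cv2.imwrite("pics/r20b.png",o)
c=d["wrist"];P=cloud(c);a=np.deg2rad(17)
X=(P[...,:2]-[.5783,-.0116])*1e3;rx=X@[np.cos(a),np.sin(a)];ry=X@[-np.sin(a),np.cos(a)]
b=(P[...,2]>.1935)&(P[...,2]<.1985)&(rx<-22)&(rx>-55)&(abs(ry)<45)
v=cv2.fitLine(np.stack([rx[b],ry[b]],1).astype(np.float32),cv2.DIST_HUBER,0,.01,.01).ravel();print(b.sum(),v,np.rad2deg(np.arctan(v[0]/v[1])))
```

```text
1278 [ 2.2723224e-02  9.9974179e-01 -3.9917110e+01  8.7888432e+00] 1.3020568
```

View pics/r20b.png

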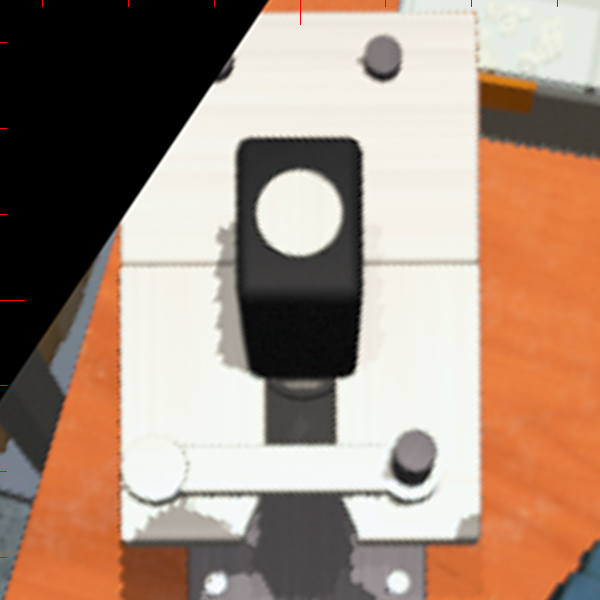

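```bash
python3 -c "
from cell import arm
print(arm.close_job())"
```

```text
the job is handed in; nothing more can be done
None
```

I moved the probe from the cradle to the slanted rest, nose on the foot stop, and let go. I then took it by the head flats, slid its neck into the rack slot to about 1 mm short of the closed end, lowered it onto the plate and released it. Last I swung the keeper bar until it met its stop at about 13 N. The job was handed in at about 31 s, with the gripper clear of everything.

**Checks that agreed:**
- The head's top is at about 240 mm. That matches a head sitting on the 190 mm plate.
- The head is centred within 1–2 mm of the seat and the probe hangs upright.
- In the rectified wrist view the keeper bar lies parallel to the plate's seam across the mouth.
- The bystanders visible in the before and after pictures look unmoved. The arm hid part of the last top view, so there I went by the side camera.

**Checks that disagreed:**
- Line fits on the depth data put the bar 1.3–1.9° open. I took this as noise, because the bar's edges in the picture looked parallel and the push had ended on a stop.
- The side camera was 3–5 mm off the top and wrist cameras along the bench, so I relied on those two plus contact forces.

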